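# Empty the tray of used headspace vials into the waste bin

## Robot

A 7-joint arm with a two-finger parallel gripper is mounted at the origin on the work surface. World frame = base frame: x ahead of the robot, y to its left, z up, the work surface at z = 0. Lengths are in m, angles in rad, forces in N, time in s.
With the tool pointing down it reaches from about 0.4 to 0.75 m from the base axis. Payload 19.5 kg.
Tool frame: the origin (TCP) lies midway between the tips of the shut fingers; the grasp point (between the pads) lies 19 mm behind it (arm.tcp_to_grasp is the distance from the TCP to the grasp point, in m); z points along the fingers, y is the direction in which the jaws open and shut (so a half turn about z gives the same grasp; the last joint's range is limited). The gripper opens to 85 mm and grips with 20 to 120 N. Pads are 22 mm wide; open, the fingers measure 114 mm over their backs; the gripper's body (76 mm by 85 mm) begins 54 mm behind the grasp point. The pads swing forward as they close: fully open they stand 13 mm farther back than shut.
Start: joints at [1.179, 0.707, -0.028, 1.485, 0.022, 0.951, -0.075], TCP at [0.197, -0.54, 0.202] pointing down, gripper open.
Joint ranges: [-2.71, 2.71], [-0.32, 2.16], [-1.57, 1.52], [0, 2.45], [-1.46, 4.6], [0, 2.02], [-2.83, 2.83]. Speed limits (rad/s): [1.89, 1.89, 2.57, 2.57, 3.01, 3.01, 3.01].

## Interface

Orientations are given as a rotation vector (axis times angle).
In Python, from rig import status, eyes, order, arm gives the robot as it stands. The module is installed in compiled form; this text tells all that it offers.
- The arm moves only by the tool servo_tool, never from a script. Its argument "plan" is a list that holds one entry, the list of rows, each a list of 7 numbers: the shift along the tool's x, y, z in m, then the turn, a rotation vector about the tool's x, y, z in degrees, then the opening, from 0 (shut) to 1 (fully open). In form: [[[tx, ty, tz, rx, ry, rz, jaw], ...]]. A call has 1 to 5 rows; each row is the pose to reach, as a shift and turn from the pose commanded when the call began, along the tool's axes at that moment; what a row does not reach only later rows make up. A row lasts 1/10 s, in which the tool goes at most 50 mm and 8.59 degrees, less where a joint would pass 70% of its speed; a pose out of reach is approached as far as the arm can. A call with a gripper value outside its range is refused whole. The fingers move at their own pace and stop on an object; "newtons" is the grip in N (left out, the last holds). Time passes only in rows, so rows that repeat a pose let the fingers close. It gives the time, the measured TCP pose, the force and the opening at its end, in the units of the state.
- status.get_state(): the state, without advancing time (a new reading comes with each control period).
- eyes.capture(name): name is "scene" or "side" or "wrist"; returns a dict with "image" (420x560x3 uint8, red, green, blue), "camera_matrix" (3x3 intrinsics, pixels), "cam_to_world" (4x4, takes a point from camera to world coordinates). Camera axes: x right, y up, looking along -z (the intrinsics and any distortion apply to the point x, -y, -z); pixel columns grow to the right and rows downward; lengths in m; the calibration is good to about 2 mm. A picture is of the moment at which its call begins. There is no depth.
- order.sign_off(): hands the job in, once; it reports no verdict.
The state is a dict: "clock": time; "joint_pos": joint angles; "joint_vel": joint speeds; "joint_torque": joint torques, N m; "position": TCP position; "eef_rot": TCP orientation; "contact_force": force on the tool from outside, world axes, zero at the start; "torque": the same for the moment, N m; "gripper_width": opening from 0.0 (shut) to 1.0 (fully open).
Only numpy, scipy, OpenCV 4.12 (cv2) and the standard library are available. Lean on these libraries where they do the work, as an engineer would, in place of code of your own. Each camera call takes 0.05 s, during which the arm holds its last target.

## Task

Open the lid of the vial waste bin, lift the steel tray of used vials by its handle and tip all six vials over its mouth into the bin. Stand the empty tray upright back on the middle of its rubber mat and shut the bin's lid fully. Leave everything else on the bench standing where it is, and spill no vial.

Things in the scene. Friction and masses are not known exactly. Their poses are not given: they have to be found in the camera images.
- tray_handle (a point): Middle of the tipping tray's grip bar, 94 mm above the tray's underside. The black bar bridges the steel tray from wall to wall along the tray's x: 92 mm clear between its straps, 16 mm thick (y), 24 mm high. Axes are the tray's: z up, -y towards its open mouth. Tray 192 mm long (y), 99 mm wide over the handle straps (x), 0.24 to 0.4 kg, nearly balanced under the bar; rear end 80 mm behind the bar (+y).
- tray_lip (a point): Middle of the lip at the tray's mouth, 112 mm ahead of the bar (-y) and 21 mm above the underside; the tray has no end wall there. Side and rear walls 45 mm high, 2 mm thick. The flat floor ramps up at 25 degrees over the last 41 mm to this lip: vials stay in a level, smoothly carried tray, begin to roll out at about 30 degrees of tip, and all leave by about 50. Axes are the tray's.
- bin: Grey plastic waste bin for used vials, fixed to the bench: outside 150 mm (its x) by 200 mm (its y) by 110 mm high, walls 4 mm, open at the top under its lid. Origin at the centre of its underside, z up; its -x side is the front (the lid's tab), its +x side the hinge side.
- bin_lid (a joint): Angle of the bin's lid, rad: 0 shut flat on the rim, 1.57 upright, stops at 1.85 leaning back. A stiff friction hinge holds it wherever it is left; about 1 to 3 N at the tab moves it. The lid is a 5 mm plate over the whole bin.
- bin_tab (a point): Grip point on the lid's pull tab, a tongue 36 mm wide (y) and 12 mm thick that sticks out 48 mm past the lid's front edge, in line with the lid. Point mid-thickness and mid-width, 30 mm out from that edge, 187 mm from the hinge line. Moves with the lid; axes are the lid's (x along it towards the hinge, y along the hinge, z out of its top). Both sides are free to be pinched along y.
- lid_hinge (a point): Middle of the lid's hinge line, on the rear (+x) edge of the bin's rim, 75 mm behind the bin's centre, 110 mm above its underside. The line runs along the bin's y; opening lifts the front edge up and back. In the shut lid the tab's point is 187 mm ahead (-x) and 5 mm above it. Axes are the bin's.
- mat: Grey rubber mat 140 mm (its x) by 220 mm (its y) by 3 mm, fixed on the bench: the tray's place, where the tray stands at the start. Origin at the centre of its underside.
- vial0: Used amber glass headspace vial with crimped aluminium cap, 22.5 mm diameter, 75 mm long, 22 g, lying loose in the tray side by side with the others across its width. Origin at its centre; its x is its long axis.
- vial1: Used amber glass headspace vial with crimped aluminium cap, 22.5 mm diameter, 75 mm long, 22 g, lying loose in the tray side by side with the others across its width. Origin at its centre; its x is its long axis.
- vial2: Used amber glass headspace vial with crimped aluminium cap, 22.5 mm diameter, 75 mm long, 22 g, lying loose in the tray side by side with the others across its width. Origin at its centre; its x is its long axis.
- vial3: Used amber glass headspace vial with crimped aluminium cap, 22.5 mm diameter, 75 mm long, 22 g, lying loose in the tray side by side with the others across its width. Origin at its centre; its x is its long axis.
- vial4: Used amber glass headspace vial with crimped aluminium cap, 22.5 mm diameter, 75 mm long, 22 g, lying loose in the tray side by side with the others across its width. Origin at its centre; its x is its long axis.
- vial5: Used amber glass headspace vial with crimped aluminium cap, 22.5 mm diameter, 75 mm long, 22 g, lying loose in the tray side by side with the others across its width. Origin at its centre; its x is its long axis.
- rack: Bystander: white rack with twelve full vials standing in it, 66 x 190 mm, 80 mm high, beside the mat. Origin at the centre of its underside, long side along its y.
- jar: Bystander: glass jar with white lid, 60 mm diameter, 70 mm high, in front of the mat. Origin at the centre of its underside.
- bottle: Bystander: amber reagent bottle, 86 mm diameter, 190 mm high, in the middle of the bench at the back. Origin at the centre of its underside.
- beaker: Bystander: empty glass beaker, 74 mm diameter, 90 mm high, in the middle at the front. Origin at the centre of its underside.
- capbox: Bystander: cardboard box of caps, 62 x 92 mm, 51 mm high, beside the bin. Origin at the centre of its underside, long side along its y.
- crimper: Bystander: hand crimper (plier-like tool) lying on the bench in front of the bin, 200 mm long along its y, 60 mm wide, 30 mm high. Origin at bench height near its middle.
Not all that is in view belongs to the job. What is shaped like the vial1 but blue or purple is not meant.

How it is judged:
On the way, in this order (a step that is already met when the one before it is completed fails the run):
1. the bin's lid is swung open, at least 1.2 rad (value of joint bin_lid above 1.2 rad), for 0.1 s.
2. the tray is tipped over the open bin, mouth down (angle between tray_handle's own z axis and vertical above 0.33 rad and horizontal distance between tray_handle and bin below 0.2 m and value of joint bin_lid above 1.1 rad and height (world z) of tray_handle above 0.15 m), for 0.02 s.
3. all six vials lie in the bin (x of vial0 in the frame of bin between -0.072 and 0.072 m and y of vial0 in the frame of bin between -0.097 and 0.097 m and z of vial0 in the frame of bin between 0 and 0.105 m and x of vial1 in the frame of bin between -0.072 and 0.072 m and y of vial1 in the frame of bin between -0.097 and 0.097 m and z of vial1 in the frame of bin between 0 and 0.105 m and x of vial2 in the frame of bin between -0.072 and 0.072 m and y of vial2 in the frame of bin between -0.097 and 0.097 m and z of vial2 in the frame of bin between 0 and 0.105 m and x of vial3 in the frame of bin between -0.072 and 0.072 m and y of vial3 in the frame of bin between -0.097 and 0.097 m and z of vial3 in the frame of bin between 0 and 0.105 m and x of vial4 in the frame of bin between -0.072 and 0.072 m and y of vial4 in the frame of bin between -0.097 and 0.097 m and z of vial4 in the frame of bin between 0 and 0.105 m and x of vial5 in the frame of bin between -0.072 and 0.072 m and y of vial5 in the frame of bin between -0.097 and 0.097 m and z of vial5 in the frame of bin between 0 and 0.105 m), for 0.2 s.
At the end, for the whole second after the job is handed in: All six vials lie inside the bin below its rim, the tray stands upright (within 0.08 rad) on its mat with its handle within 45 mm of the mat's centre, and the lid is shut to within 0.06 rad (all of step 3 and horizontal distance between tray_handle and mat below 0.045 m and angle between tray_handle's own z axis and vertical below 0.08 rad and height (world z) of tray_handle between 0.09 and 0.104 m and value of joint bin_lid below 0.06 rad); the robot touches nothing.
It fails at once if a vial is spilled onto the bench or lands outside tray and bin ((height (world z) of vial0 below 0.0125 m and not (x of vial0 in the frame of bin between -0.072 and 0.072 m and y of vial0 in the frame of bin between -0.097 and 0.097 m)) or (height (world z) of vial1 below 0.0125 m and not (x of vial1 in the frame of bin between -0.072 and 0.072 m and y of vial1 in the frame of bin between -0.097 and 0.097 m)) or (height (world z) of vial2 below 0.0125 m and not (x of vial2 in the frame of bin between -0.072 and 0.072 m and y of vial2 in the frame of bin between -0.097 and 0.097 m)) or (height (world z) of vial3 below 0.0125 m and not (x of vial3 in the frame of bin between -0.072 and 0.072 m and y of vial3 in the frame of bin between -0.097 and 0.097 m)) or (height (world z) of vial4 below 0.0125 m and not (x of vial4 in the frame of bin between -0.072 and 0.072 m and y of vial4 in the frame of bin between -0.097 and 0.097 m)) or (height (world z) of vial5 below 0.0125 m and not (x of vial5 in the frame of bin between -0.072 and 0.072 m and y of vial5 in the frame of bin between -0.097 and 0.097 m))).
It fails at once if a bystander (rack, jar, bottle, beaker, box of caps, crimper) is pushed more than 25 mm or tipped (distance of any of rack, jar, bottle, beaker, capbox, crimper from where it was at the start of the episode above 0.025 m or angle between any of rack, jar, bottle, beaker, capbox, crimper's own z axis and vertical above 0.3 rad).
It also fails if it takes over 72 s, if anything falls off the work surface, if the arm or the gripper's body presses on something with over 40 N, if the wrist force passes 120 N, or if a joint passes its speed limit or range.

## Working session

There is one attempt and no reset: what is moved stays moved. The work goes in short steps, Python scripts to look and compute and a tool call to move; the robot and the scene stay as the last step left them, time stands still between calls to the robot, and variables do not carry over. Pictures are saved under pics/ and viewed, and the job is handed in when it is done.

Besides the shell and the picture viewer there is one more tool, called after "Call:" as a command line: name --argument value ..., lists and objects as JSON in quotes. servo_tool: Moves the arm, as the interface text tells. Its arguments: {"type":"object","properties":{"plan":{"type":"array","items":{"type":"array","items":{"type":"array","items":{"type":"number"}}}},"newtons":{"type":"number"}},"required":["plan"]}

```bash
mkdir -p pics
cat > h.py <<'E'
import numpy as np, cv2
from rig import status, eyes, order, arm
from scipy.spatial.transform import Rotation as R
def cap(n,f):
    c=eyes.capture(n); cv2.imwrite('pics/'+f,c['image'][:,:,::-1]); np.savez('pics/'+f[:-4]+'.npz',im=c['image'],K=c['camera_matrix'],T=c['cam_to_world']); return c
def ld(f):
    d=np.load('pics/'+f+'.npz'); return dict(image=d['im'],camera_matrix=d['K'],cam_to_world=d['T'])
def ray(c,u,v):
    K=c['camera_matrix'];T=c['cam_to_world']
    d=np.array([(u-K[0,2])/K[0,0],-(v-K[1,2])/K[1,1],-1.])
    return T[:3,3],T[:3,:3]@d
def pz(c,u,v,z):
    o,d=ray(c,u,v); return o+d*(z-o[2])/d[2]
def proj(c,p):
    K=c['camera_matrix'];T=c['cam_to_world']
    q=T[:3,:3].T@(np.array(p)-T[:3,3]); x=K@np.array([q[0],-q[1],-q[2]]); return x[:2]/x[2]
E
python3 - <<'E'
from h import *
for n in('scene','side','wrist'):
    c=cap(n,n+'0.png'); print(n,c['camera_matrix'].round(1).tolist(),c['cam_to_world'].round(3).tolist(), [k for k in c])
s=status.get_state(); print(s); print(arm.tcp_to_grasp, dir(arm))
E
```

```text
scene [[485.9, 0.0, 282.3], [0.0, 485.9, 206.8], [0.0, 0.0, 1.0]] [[-0.45, -0.769, 0.454, 1.066], [0.893, -0.388, 0.228, 0.261], [0.001, 0.508, 0.861, 1.06], [0.0, 0.0, 0.0, 1.0]] ['image', 'camera_matrix', 'cam_to_world']
side [[544.9, 0.0, 282.2], [0.0, 544.9, 208.7], [0.0, 0.0, 1.0]] [[0.958, 0.224, -0.18, 0.314], [-0.287, 0.701, -0.653, -0.863], [-0.02, 0.677, 0.735, 1.069], [0.0, 0.0, 0.0, 1.0]] ['image', 'camera_matrix', 'cam_to_world']
wrist [[315.9, 0.0, 283.2], [0.0, 315.9, 203.4], [0.0, 0.0, 1.0]] [[0.343, 0.907, 0.245, 0.258], [-0.939, 0.331, 0.089, -0.517], [-0.0, -0.261, 0.965, 0.374], [0.0, 0.0, 0.0, 1.0]] ['image', 'camera_matrix', 'cam_to_world']
{'clock': 0.15, 'joint_pos': array([ 1.17929093,  0.706959  , -0.0275975 ,  1.48487033,  0.02202717,
        0.95089977, -0.07549663]), 'joint_vel': array([ 0.00076726, -0.00209393, -0.00098081, -0.00032821,  0.00085293,
        0.00037639, -0.00182801]), 'joint_torque': array([ 6.02187924e-03, -8.83295560e+01,  1.23662587e+00, -2.36188924e+01,
        1.71293219e-02,  5.27234457e-03, -3.76758908e-05]), 'position': array([ 0.19697245, -0.53997959,  0.20154066]), 'eef_rot': array([-3.09286556e+00, -5.46538348e-01,  3.14681656e-04]), 'contact_force': array([-0.1476321 ,  0.17978576, -0.29801319]), 'torque': array([-0.0063309 ,  0.07596936, -0.02499194]), 'gripper_width': 0.9972401806825274}
0.0187 ['Unreachable', '__class__', '__delattr__', '__dict__', '__dir__', '__doc__', '__eq__', '__format__', '__ge__', '__getattribute__', '__getstate__', '__gt__', '__hash__', '__init__', '__init_subclass__', '__le__', '__lt__', '__module__', '__ne__', '__new__', '__reduce__', '__reduce_ex__', '__repr__', '__setattr__', '__sizeof__', '__str__', '__subclasshook__', '__weakref__', 'tcp_to_grasp']
```

View pics/scene0.png

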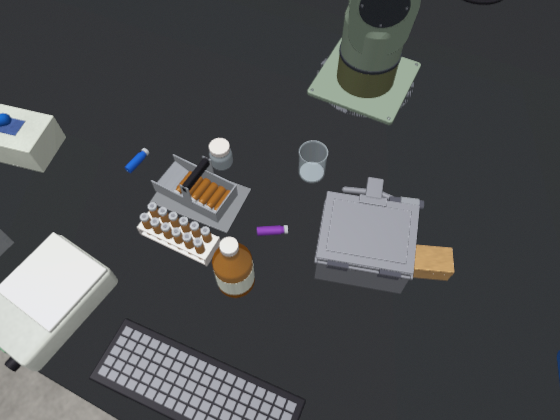

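View pics/side0.png

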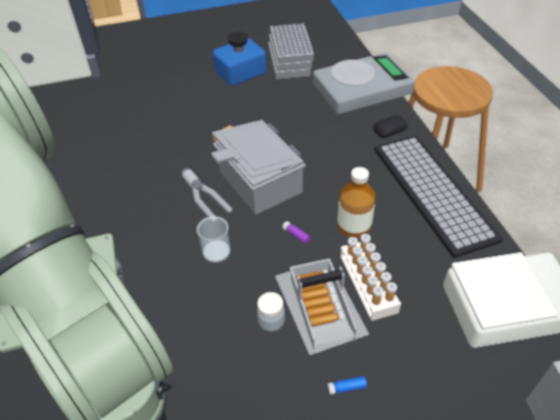

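View pics/wrist0.png

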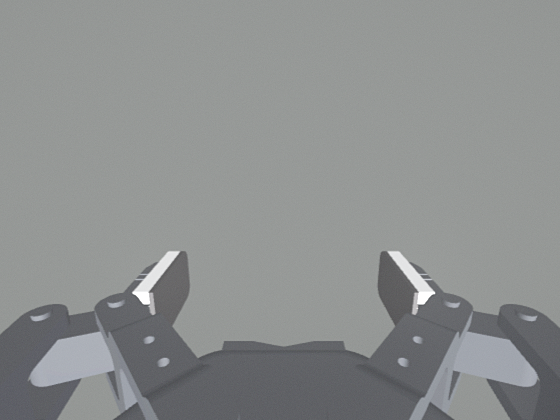

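Run:
```python
from h import *
s=ld('scene0');d=ld('side0');w=ld('wrist0')
for p in [(0,0,0),(0.197,-.54,.2),(0.197,-.54,.0),(.5,0,0)]: print(p,proj(s,p),proj(d,p),proj(w,p))
for n,u,v,z in [('bar',197,174,.094),('jar',220,147,.07),('beaker',312,152,.09),('bottle',230,247,.19),('tab',374,190,.12),('crimp',375,192,.02),('capbox',433,262,.05),('rack',180,230,.07)]: print(n,pz(s,u,v,z).round(3))
for n,u,v,z in [('bar',321,278,.094),('jar',270,302,.07),('beaker',213,230,.09),('bottle',360,176,.19),('tab',222,156,.12)]: print(n,pz(d,u,v,z).round(3))
for n,k in (('scene0',s),('side0',d)):
    im=k['image'][:,:,::-1]
    a=(im[90:310,120:470] if n=='scene0' else im[110:360,170:420])
    cv2.imwrite('pics/c_%s.png'%n,cv2.resize(a,None,fx=2.28,fy=2.28,interpolation=cv2.INTER_CUBIC))
```

```text
(0, 0, 0) [364.62740679  79.12783332] [ 60.34455512 288.81297922] [-195.90955046  174.65308696]
(0.197, -0.54, 0.2) [162.86362913   6.84864393] [159.29492933 464.26819268] [284.69443803 234.10457606]
(0.197, -0.54, 0.0) [176.63388775  63.08180467] [180.05858088 501.3799321 ] [283.99983968 174.86436838]
(0.5, 0, 0) [290.84235945 207.51409731] [263.39399805 239.45332603] [-213.65365011 -399.04608632]
bar [ 0.568 -0.22   0.094]
jar [ 0.458 -0.223  0.07 ]
beaker [ 0.381 -0.002  0.09 ]
bottle [ 0.737 -0.021  0.19 ]
tab [0.436 0.179 0.12 ]
crimp [0.374 0.175 0.02 ]
capbox [0.51  0.363 0.05 ]
rack [ 0.706 -0.184  0.07 ]
bar [ 0.575 -0.218  0.094]
jar [ 0.455 -0.229  0.07 ]
beaker [ 0.378 -0.009  0.09 ]
bottle [ 0.73  -0.038  0.19 ]
tab [0.451 0.208 0.12 ]
```

View pics/c_scene0.png

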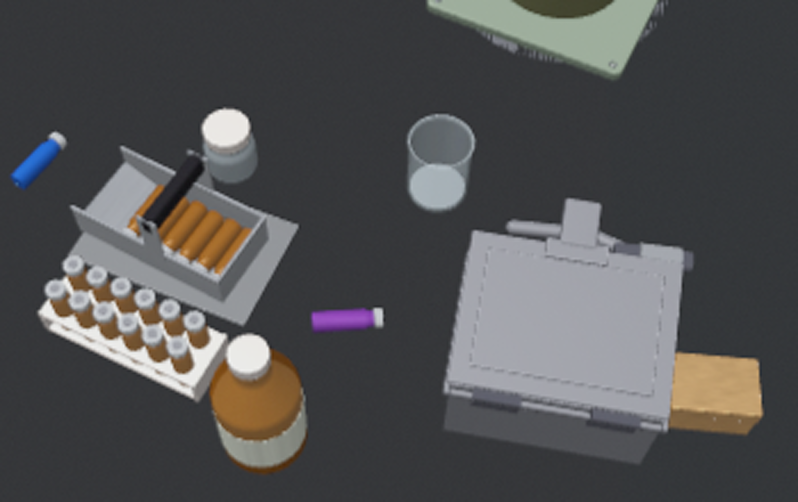

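View pics/c_side0.png

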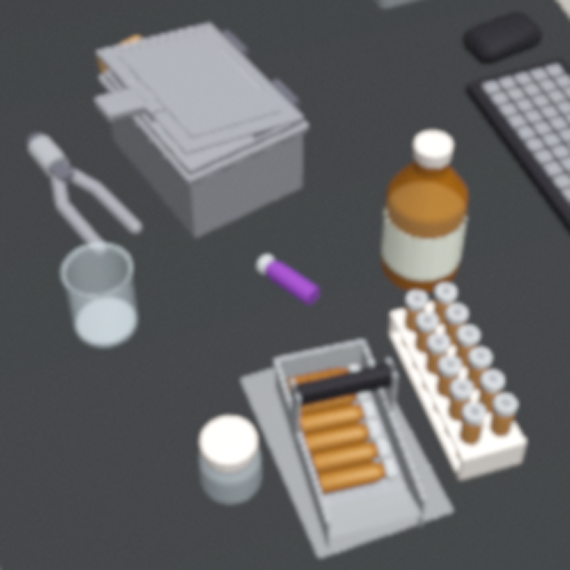

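Run:
```python
from h import *
def crop(n,x0,y0,x1,y1,f,o):
    im=ld(n)['image'][:,:,::-1][y0:y1,x0:x1]
    im=cv2.resize(im,None,fx=f,fy=f,interpolation=cv2.INTER_CUBIC)
    for i in range(0,x1-x0,10):
        cv2.line(im,(i*f,0),(i*f,4 if i%50 else 12),(0,255,255),1); 
        if (i+x0)%20==0: cv2.putText(im,str(i+x0),(i*f,22),0,.35,(0,255,255))
    for i in range(0,y1-y0,10):
        cv2.line(im,(0,i*f),(4,i*f),(0,255,255),1)
        if (i+y0)%20==0: cv2.putText(im,str(i+y0),(6,i*f+4),0,.35,(0,255,255))
    cv2.imwrite('pics/'+o,im)
crop('scene0',310,170,460,300,5,'z1.png')
crop('side0',200,110,310,220,5,'z2.png')
crop('scene0',130,130,260,260,4,'z3.png')
crop('side0',250,220,410,360,4,'z4.png')
```

```text
(no output)
```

View pics/z1.png

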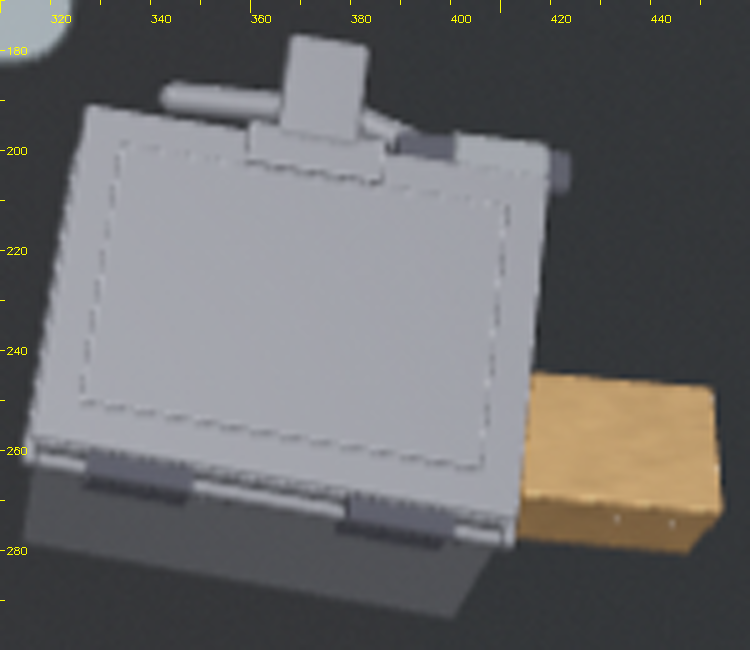

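View pics/z2.png

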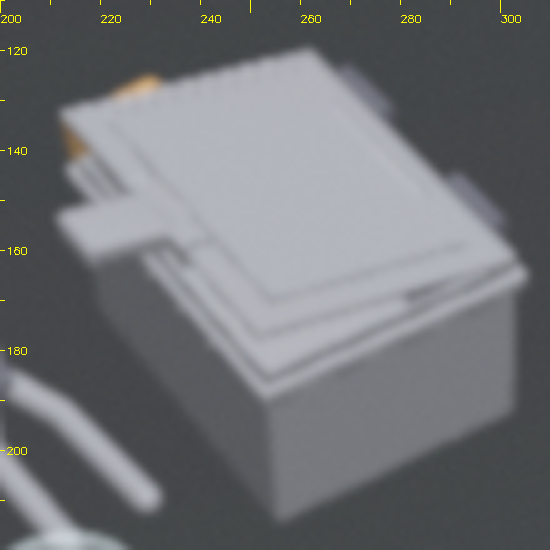

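View pics/z3.png

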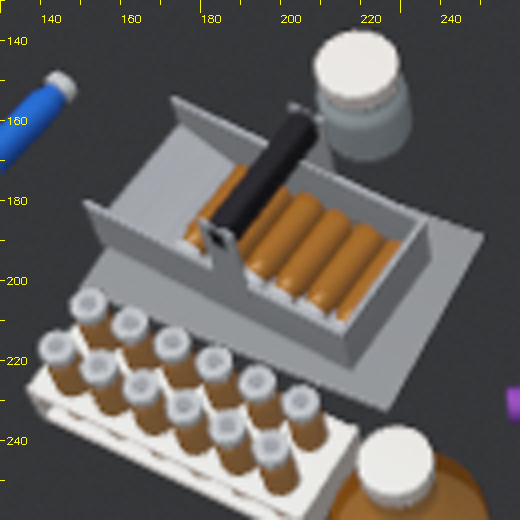

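View pics/z4.png

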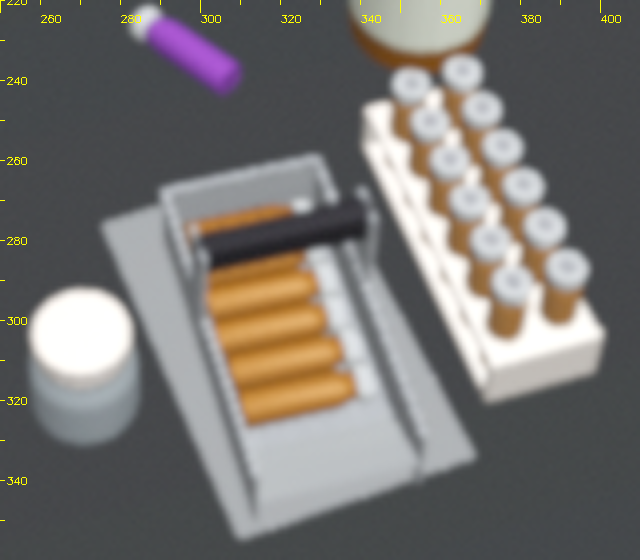

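Run:
```python
from h import *
s=ld('scene0');d=ld('side0')
P=lambda c,n,u,v,z:print(n,pz(c,u,v,z).round(4))
P(s,'bin bot +x-y',314.5,279.5,0);P(s,'bin bot +x+y',400.5,293.5,0)
P(s,'rim +x-y',315,262,.11);P(s,'rim +x+y',411.5,279,.11)
P(d,'bot -x-y',255.5,214,0);P(d,'bot +x-y',302,192,0);P(d,'rim -x-y',254,188,.11);P(d,'rim +x-y',305.5,164,.11);P(d,'rim -x+y',213.5,143,.11)
# mat
for n,u,v in[('a',250.5,188.5),('b',226.5,232.5),('c',155,204)]:P(s,'mat'+n,u,v,.003)
for n,u,v in[('-x+y',275.5,276),('-x-y',310.5,354.5),('+x-y',368.5,334.5)]:P(d,'mat'+n,u,v,.003)
def tri(a,b):
    o1,d1=ray(s,*a);o2,d2=ray(d,*b);A=np.stack([d1,-d2],1);t=np.linalg.lstsq(A,o2-o1,rcond=None)[0]
    p,q=o1+d1*t[0],o2+d2*t[1];return ((p+q)/2).round(4),np.linalg.norm(p-q).round(4)
print('bar -x end',tri((206,160),(298.5,281)));print('bar +x end',tri((185,188),(338.5,274)))
print('tab tipR(-y)',tri((368.5,177.5),(218.5,163)),'tab tip +y',tri((383.5,180),(211.5,153)))
print('lid front -y',tri((327,191),(254,178)),'lid back +y',tri((412.5,274),(263,120)), 'front +y',tri((419.5,199),(213,132)))
print('tray rear wall top -x',tri((237.5-.5,184),(291.0,267.5)),'+x',tri((218,213),(327,259)))
print('lip -x',tri((173.5,154.5),(313,344)),'lip +x',tri((151,180.5),(354.5,331)))
```

```text
bin bot +x-y [0.6495 0.1351 0.    ]
bin bot +x+y [0.5918 0.3255 0.    ]
rim +x-y [0.6562 0.1324 0.11  ]
rim +x+y [0.6005 0.3285 0.11  ]
bot -x-y [0.5031 0.0904 0.    ]
bot +x-y [0.6456 0.1303 0.    ]
rim -x-y [0.5023 0.0778 0.11  ]
rim +x-y [0.6515 0.1216 0.11  ]
rim -x+y [0.4413 0.2774 0.11  ]
mata [ 0.4975 -0.1175  0.003 ]
matb [ 0.6363 -0.1085  0.003 ]
matc [ 0.6474 -0.3111  0.003 ]
mat-x+y [ 0.4972 -0.1201  0.003 ]
mat-x-y [ 0.5114 -0.3389  0.003 ]
mat+x-y [ 0.6477 -0.3313  0.003 ]
bar -x end (array([ 0.5253, -0.2174,  0.1014]), np.float64(0.0037))
bar +x end (array([ 0.6148, -0.222 ,  0.0961]), np.float64(0.0024))
tab tipR(-y) (array([0.431 , 0.157 , 0.1466]), np.float64(0.0049)) tab tip +y (array([0.423 , 0.1912, 0.1516]), np.float64(0.0001))
lid front -y (array([0.5028, 0.086 , 0.1391]), np.float64(0.0073)) lid back +y (array([0.5927, 0.3257, 0.1156]), np.float64(0.0021)) front +y (array([0.4403, 0.2769, 0.1523]), np.float64(0.0101))
tray rear wall top -x (array([ 0.5282, -0.1384,  0.0494]), np.float64(0.0051)) +x (array([ 0.6181, -0.1389,  0.0458]), np.float64(0.0021))
lip -x (array([ 0.5162, -0.3347,  0.0392]), np.float64(0.0028)) lip +x (array([ 0.6105, -0.3361,  0.0446]), np.float64(0.0018))
```

```bash
cat >> h.py <<'E'
BC=np.array([.5485,.205]);BY=np.deg2rad(16.3)
bx=np.array([np.cos(BY),np.sin(BY),0]);by=np.array([-np.sin(BY),np.cos(BY),0]);ez=np.array([0,0,1.])
H=np.array([*BC,.11])+.075*bx
def ori(yaw_deg,tilt_deg=0,tip_deg=0):
    # tool x at yaw, z down, then tilt about tool y (+: fingers forward), tip about tool x
    Y=R.from_euler('z',yaw_deg,degrees=True)*R.from_euler('x',180,degrees=True)
    return Y*R.from_rotvec([0,tilt_deg,0],degrees=True)*R.from_rotvec([tip_deg,0,0],degrees=True)
def go(p,Ro,n=None,grasp=False,back=.019):
    s=status.get_state();R0=R.from_rotvec(s['eef_rot']);p=np.array(p,float)
    if grasp:p=p+Ro.apply([0,0,back])
    t=R0.inv().apply(p-s['position']);r=(R0.inv()*Ro).as_rotvec(degrees=True)
    print('clock',round(s['clock'],2),'F',s['contact_force'].round(1),'w',round(s['gripper_width'],3),'q',s['joint_pos'].round(2).tolist())
    print('pos',s['position'].round(4),'-> tcp',p.round(4),'shift',t.round(4).tolist(),'turn',r.round(1).tolist(),'|t|',np.linalg.norm(t).round(3),'|r|',np.linalg.norm(r).round(1))
E
python3 -c "
from h import *
go([.42,-.25,.38],ori(16.3,30))
print(H)"
```

```text
clock 0.15 F [-0.1  0.2 -0.3] w 0.997 q [1.18, 0.71, -0.03, 1.48, 0.02, 0.95, -0.08]
pos [ 0.197  -0.54    0.2015] -> tcp [ 0.42 -0.25  0.38] shift [0.3089, -0.1961, -0.1783] turn [-1.0, 30.0, 3.6] |t| 0.407 |r| 30.2
[0.6204854 0.22605   0.11     ]
```

Call:
servo_tool --plan '[[[0.01, 0, -0.05, 0, 0, 0, 1], [0.04, -0.02, -0.09, 0, 6, 1, 1], [0.08, -0.04, -0.12, 0, 12, 1.5, 1], [0.12, -0.06, -0.14, 0, 18, 2, 1], [0.16, -0.085, -0.155, 0, 24, 3, 1]]]'

```text
clock: 0.65
position: [0.3154, -0.4096, 0.3562]
eef_rot: [-2.971, -0.443, -0.635]
contact_force: [0.9, -0.1, 0.2]
gripper_width: 0.998
```

```bash
python3 -c "
from h import *
a=55;p=H-.24*bx+ez*.09
go(p,ori(16.3,45),grasp=True)"
```

```text
clock 0.65 F [ 0.9 -0.1  0.2] w 0.998 q [1.25, 0.45, -0.22, 1.54, -0.36, 1.1, -0.06]
pos [ 0.3154 -0.4096  0.3562] -> tcp [0.403  0.1625 0.1866] shift [0.1578, -0.5194, 0.2627] turn [-0.9, 20.8, 0.3] |t| 0.603 |r| 20.8
```

```bash
python3 -c "
from h import *
go([.40,-.15,.36],ori(16.3,35))
go([.40,.1,.34],ori(16.3,40))"
```

```text
clock 0.65 F [ 0.9 -0.1  0.2] w 0.998 q [1.25, 0.45, -0.22, 1.54, -0.36, 1.1, -0.06]
pos [ 0.3154 -0.4096  0.3562] -> tcp [ 0.4  -0.15  0.36] shift [0.1439, -0.2234, 0.063] turn [-0.9, 10.8, 0.4] |t| 0.273 |r| 10.8
clock 0.65 F [ 0.9 -0.1  0.2] w 0.998 q [1.25, 0.45, -0.22, 1.54, -0.36, 1.1, -0.06]
pos [ 0.3154 -0.4096  0.3562] -> tcp [0.4  0.1  0.34] shift [0.2016, -0.4621, 0.1135] turn [-0.9, 15.8, 0.4] |t| 0.517 |r| 15.8
```

Call:
servo_tool --plan '[[[0.03, -0.04, 0.013, 0, 2, 0, 1], [0.06, -0.085, 0.025, 0, 4, 0, 1], [0.09, -0.13, 0.038, 0, 6, 0, 1], [0.117, -0.175, 0.05, 0, 8, 0, 1], [0.144, -0.22, 0.063, -1, 11, 0, 1]]]'

```text
clock: 1.15
position: [0.3941, -0.1719, 0.3583]
eef_rot: [-2.889, -0.424, -0.913]
contact_force: [2.9, 0.6, 1.2]
gripper_width: 1.004
```

```bash
python3 -c "
from h import *
go([.40,.1,.34],ori(16.3,40))"
```

```text
clock 1.15 F [2.9 0.6 1.2] w 1.004 q [1.08, 0.18, -0.44, 2.11, -0.75, 0.62, -0.05]
pos [ 0.3941 -0.1719  0.3583] -> tcp [0.4  0.1  0.34] shift [0.0585, -0.259, 0.0618] turn [0.0, 5.0, 0.4] |t| 0.273 |r| 5.0
```

Call:
servo_tool --plan '[[[0.01, -0.04, 0.012, 0, 1, 0, 1], [0.02, -0.09, 0.023, 0, 2, 0, 1], [0.03, -0.14, 0.035, 0, 3, 0, 1], [0.045, -0.19, 0.048, 0, 4, 0, 1], [0.055, -0.24, 0.06, 0, 5, 0, 1]]]'

```text
clock: 1.65
position: [0.4016, 0.0456, 0.346]
eef_rot: [-2.842, -0.423, -1.016]
contact_force: [2.4, -0.1, 0.6]
gripper_width: 1.003
```

```bash
python3 -c "
from h import *
p=H-.24*bx+ez*.06
go(p,ori(16.3,40),grasp=True)"
```

```text
clock 1.65 F [ 2.4 -0.1  0.6] w 1.003 q [0.84, 0.06, -0.98, 2.42, -1.42, 0.06, 0.01]
pos [0.4016 0.0456 0.346 ] -> tcp [0.4019 0.1621 0.1554] shift [-0.0941, -0.1123, 0.1686] turn [-0.1, 0.7, 0.6] |t| 0.223 |r| 0.9
```

```bash
cat > fk.py <<'E'
import numpy as np, itertools, json
from scipy.spatial.transform import Rotation as R
from scipy.optimize import least_squares
def fk(q,sg,l):
    # l: d1, a(x) offsets, L1, L2, L3
    Rm=R.identity();p=np.zeros(3)
    ax=[2,1,2,1,2,1,2]
    tr=[np.array([0,0,l[0]]),np.array([0,0,0]),np.array([l[4],l[5],l[1]]),np.array([-l[4]*0+l[6],l[7],0]),np.array([l[8],l[9],l[2]]),np.array([0,0,0]),np.array([l[10],l[11],l[3]])]
    # order: T0 ,Rz q1, Ry q2, Rz q3, T(L1), Ry q4, Rz q5 after T(L2)...
    p=p+Rm.apply([0,0,l[0]])
    Rm=Rm*R.from_rotvec([0,0,sg[0]*q[0]+l[12]])
    p=p+Rm.apply([l[4],l[5],0])
    Rm=Rm*R.from_rotvec([0,sg[1]*q[1],0])
    Rm=Rm*R.from_rotvec([0,0,sg[2]*q[2]])
    p=p+Rm.apply([l[6],l[7],l[1]])
    Rm=Rm*R.from_rotvec([0,sg[3]*q[3],0])
    Rm=Rm*R.from_rotvec([0,0,sg[4]*q[4]])
    p=p+Rm.apply([l[8],l[9],l[2]])
    Rm=Rm*R.from_rotvec([0,sg[5]*q[5],0])
    Rm=Rm*R.from_rotvec([0,0,sg[6]*q[6]+l[13]])
    p=p+Rm.apply([0,0,l[3]])
    return p,Rm
E
cat > fit.py <<'E'
from fk import *
from h import *
D=[([1.17929093,.706959,-.0275975,1.48487033,.02202717,.95089977,-.07549663],[.19697245,-.53997959,.20154066],[-3.09286556,-.546538348,.000314681656]),
([1.25,.45,-.22,1.54,-.36,1.1,-.06],[.3154,-.4096,.3562],[-2.971,-.443,-.635]),
([1.08,.18,-.44,2.11,-.75,.62,-.05],[.3941,-.1719,.3583],[-2.889,-.424,-.913])]
s=status.get_state();D.append((s['joint_pos'],s['position'],s['eef_rot']))
best=[]
for sg in itertools.product([1,-1],repeat=7):
    if sg[0]!=-1 or sg[1]!=1 : continue
    def f(l):
        o=[]
        for q,p,r in D:
            pp,Rm=fk(q,sg,l);o+=list((pp-p)*5)+list((Rm.inv()*R.from_rotvec(r)).as_rotvec())
        return np.array(o+list(.01*np.array(l[4:12])))
    for o13 in(0,np.pi/2,np.pi,-np.pi/2):
      for L2 in (.35,):
        r=least_squares(f,[.3,.4,L2,.3]+[0]*8+[0,o13],max_nfev=100)
        best.append((r.cost,sg,r.x.round(3).tolist()))
best.sort(key=lambda t:t[0])
for b in best[:3]:print(b)
json.dump(best[0],open('fk.json','w'))
E
python3 fit.py
```

```text
(np.float64(6.276462975009579e-05), (-1, 1, -1, 1, -1, 1, -1), [0.311, 0.524, 0.288, 0.34, -0.001, -0.007, -0.0, -0.024, -0.001, -0.002, -0.0, -0.0, 0.003, -4.708])
(np.float64(6.276462975010647e-05), (-1, 1, -1, 1, -1, 1, -1), [0.311, 0.524, 0.288, 0.34, -0.001, -0.007, -0.0, -0.024, -0.001, -0.002, 0.0, 0.0, 0.003, 1.575])
(np.float64(6.276462975011695e-05), (-1, 1, -1, 1, -1, 1, -1), [0.311, 0.524, 0.288, 0.34, -0.001, -0.007, -0.0, -0.024, -0.001, -0.002, 0.0, 0.0, 0.003, 1.575])
```

```bash
cat > ik.py <<'E'
from fk import *
from h import *
_,sg,l=json.load(open('fk.json'))
lo=np.array([-2.71,-.32,-1.57,0,-1.46,0,-2.83])+.03;hi=np.array([2.71,2.16,1.52,2.45,4.6,2.02,2.83])-.03
rng=np.random.default_rng(0)
def ik(p,Ro,q0=None,n=12):
    best=None
    seeds=[status.get_state()['joint_pos'] if q0 is None else q0]+[rng.uniform(lo,hi) for _ in range(n)]
    for k in seeds:
        k=np.clip(k,lo+.01,hi-.01)
        def f(q):
            pp,Rm=fk(q,sg,l);return np.concatenate([(pp-p)*10,(Rm.inv()*Ro).as_rotvec()*3,.003*(q-(seeds[0]))])
        r=least_squares(f,k,bounds=(lo,hi),max_nfev=60)
        pp,Rm=fk(r.x,sg,l);e=np.linalg.norm(pp-p);a=np.degrees((Rm.inv()*Ro).magnitude())
        c=(r.cost,e,a,r.x)
        if best is None or c[0]<best[0]:best=c
    return best
def show(n,p,Ro,**k):
    b=ik(np.array(p),Ro,**k);print(n,'err mm %.1f deg %.1f'%(b[1]*1e3,b[2]),b[3].round(2).tolist());return b[3]
E
python3 - <<'E'
from ik import *
def tab(th,off=0): # grip point for lid angle
    return H-.187*np.cos(th)*bx+.187*np.sin(th)*ez+.005*(np.cos(th)*ez+np.sin(th)*bx)
for th in (.16,.6,1.0,1.5,1.8):
    for t in (60,40,20,0,-20,-40):
        Ro=ori(16.3,t);p=tab(th)+Ro.apply([0,0,.019]); show((th,t),p,Ro,n=5)
E
```

```text
Traceback (most recent call last):
TypeError: show() got multiple values for argument 'n'
```

Run:
```python
from ik import *
for yaw in (16.3,-3.,196.3):
  for tip in (0,30,50,60):
    Ro=ori(yaw,0,tip); p=np.array([*BC,.29])+Ro.apply([0,0,.019]); show((yaw,tip),p,Ro,n=8)
```

```text
Traceback (most recent call last):
TypeError: show() got multiple values for argument 'n'
```

```bash
sed -i 's/def show(n,p/def show(nm,p/; s/print(n,.err/print(nm,"err/; s/deg %.1f.%(b/deg %.1f"%(b/' ik.py
cat >> h.py <<'E'
def tab(th):
    return H-.187*np.cos(th)*bx+.187*np.sin(th)*ez+.005*(np.cos(th)*ez+np.sin(th)*bx)
E
python3 - <<'E'
from ik import *
for th in (.16,.6,1.0,1.5,1.8):
    for t in (60,40,20,0,-20,-40):
        Ro=ori(16.3,t);p=tab(th)+Ro.apply([0,0,.019]); show((th,t),p,Ro,n=5)
for yaw in (16.3,-3.,196.3):
  for tip in (0,30,50,60):
    Ro=ori(yaw,0,tip); p=np.array([*BC,.29])+Ro.apply([0,0,.019]); show((yaw,tip),p,Ro,n=8)
E
```

```text
(0.16, 60) err mm 85.9 deg 16.5 [-0.04, 1.21, -1.54, 2.42, 1.92, 1.83, 2.5]
(0.16, 40) err mm 34.9 deg 7.3 [0.11, 1.04, -1.45, 2.42, 1.82, 1.38, 2.61]
(0.16, 20) err mm 0.0 deg 0.0 [0.02, 0.77, -0.92, 2.31, 1.7, 0.7, 2.77]
(0.16, 0) err mm 0.0 deg 0.0 [-0.67, 0.73, 0.41, 1.94, -0.51, 0.58, -1.2]
(0.16, -20) err mm 0.0 deg 0.0 [-0.52, 0.86, 0.22, 1.56, -0.21, 1.1, -1.5]
(0.16, -40) err mm 0.0 deg 0.0 [-0.44, 1.06, 0.13, 1.18, -0.15, 1.6, -1.57]
(0.6, 60) err mm 58.4 deg 11.5 [0.1, 0.98, -1.53, 2.42, 1.94, 1.56, 2.56]
(0.6, 40) err mm 8.4 deg 1.8 [0.19, 0.9, -1.51, 2.42, 1.79, 1.31, 2.64]
(0.6, 20) err mm 0.0 deg 0.0 [-0.74, 0.55, 0.45, 2.11, -0.85, 0.26, -0.88]
(0.6, 0) err mm 0.0 deg 0.0 [-0.59, 0.63, 0.3, 1.73, -0.24, 0.82, -1.47]
(0.6, -20) err mm 0.0 deg 0.0 [-0.46, 0.81, 0.13, 1.34, -0.12, 1.35, -1.59]
(0.6, -40) err mm 0.0 deg 0.0 [-0.42, 1.04, 0.11, 0.94, -0.13, 1.86, -1.61]
(1.0, 60) err mm 25.0 deg 4.7 [0.16, 0.94, -1.49, 2.42, 2.07, 1.51, 2.58]
(1.0, 40) err mm 0.0 deg 0.0 [-0.16, 0.5, -0.52, 2.24, 2.11, 0.47, 2.45]
(1.0, 20) err mm 0.0 deg 0.0 [-0.73, 0.54, 0.48, 1.86, -0.4
[... 1347 characters left out ...]
, -0.61, 1.22, -1.11]
(16.3, 60) err mm 0.0 deg 0.0 [0.26, 0.93, -0.47, 1.37, -0.69, 1.25, -1.03]
(-3.0, 0) err mm 0.0 deg 0.0 [-0.53, 0.67, 0.25, 1.32, -0.17, 1.16, -1.88]
(-3.0, 30) err mm 0.0 deg 0.0 [-0.07, 0.63, -0.14, 1.56, -0.55, 0.91, -1.46]
(-3.0, 50) err mm 0.0 deg 0.0 [0.24, 0.73, -0.43, 1.68, -0.83, 0.84, -1.1]
(-3.0, 60) err mm 0.0 deg 0.0 [0.37, 0.82, -0.56, 1.72, -0.94, 0.84, -0.93]
(196.3, 0) err mm 0.0 deg 0.0 [-0.16, 0.69, -0.53, 1.32, 0.35, 1.23, 1.15]
(196.3, 30) err mm 0.0 deg 0.0 [-0.51, 0.77, -0.37, 1.27, 0.7, 1.48, 0.86]
(196.3, 50) err mm 0.0 deg 0.0 [-0.75, 0.88, -0.09, 1.23, 0.78, 1.59, 0.81]
(196.3, 60) err mm 0.0 deg 0.0 [-0.87, 0.96, 0.1, 1.22, 0.78, 1.61, 0.83]
```

Run:
```python
from ik import *
print(tab(.16))
go(tab(.16)+[0,0,.08],ori(16.3,0))
```

```text
[0.44405887 0.17445928 0.14472864]
clock 1.65 F [ 2.4 -0.1  0.6] w 1.003 q [0.84, 0.06, -0.98, 2.42, -1.42, 0.06, 0.01]
pos [0.4016 0.0456 0.346 ] -> tcp [0.4441 0.1745 0.2247] shift [-0.0162, -0.1116, 0.1429] turn [0.1, -39.3, 0.6] |t| 0.182 |r| 39.3
```

Call:
servo_tool --plan '[[[0.01, -0.02, 0.01, 0, -8, 0, 1], [0.0, -0.05, 0.03, 0, -16, 0, 1], [-0.01, -0.08, 0.05, 0, -24, 0, 1], [-0.01, -0.11, 0.08, 0, -32, 0, 1], [-0.016, -0.112, 0.11, 0, -39, 0, 1]]]'

```text
clock: 2.15
position: [0.409, 0.0846, 0.3313]
eef_rot: [-2.814, -0.428, -0.869]
contact_force: [0.6, -0.1, 0.0]
gripper_width: 0.999
```

Call:
servo_tool --plan '[[[0, 0, 0, 0, 0, 0, 1]]]'

```text
clock: 2.25
position: [0.409, 0.0867, 0.3312]
eef_rot: [-2.811, -0.435, -0.867]
contact_force: [-0.3, 0.4, 0.5]
gripper_width: 0.999
```

Run:
```python
from ik import *
go(tab(.16)+[0,0,.03],ori(16.3,0))
s=status.get_state();p,Rm=fk(s['joint_pos'],sg,l);print('fkerr',(p-s['position']).round(4))
cap('scene','s1.png');cap('wrist','w1.png');cap('side','d1.png')
```

```text
clock 2.25 F [-0.3  0.4  0.5] w 0.999 q [0.18, 0.1, -0.38, 2.36, -0.83, 0.14, -0.66]
pos [0.409  0.0867 0.3312] -> tcp [0.4441 0.1745 0.1747] shift [-0.042, -0.0601, 0.1674] turn [-4.8, -34.9, 1.2] |t| 0.183 |r| 35.2
fkerr [-0.0004  0.0001  0.0008]
```

View pics/w1.png

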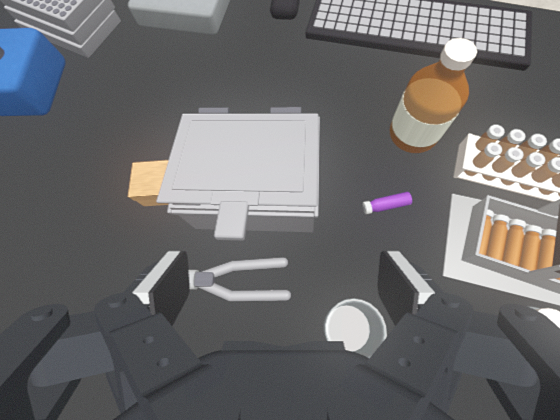

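View pics/d1.png

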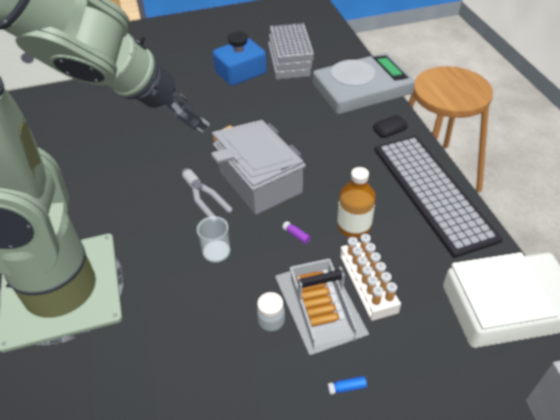

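Run:
```python
from ik import *
w=ld('w1')
for th in(.1,.16,.2): print(th,proj(w,tab(th)),proj(w,tab(th)+(H-tab(th))*0-.018*bx))
print(proj(w,[*BC+(-.075*bx-.1*by)[:2],.11]),proj(w,H-.1*by),proj(w,H+.1*by))
print(proj(w,[.570,-.22,.094]))
```

```text
0.1 [237.18084546 228.2601365 ] [235.80745025 242.41320386]
0.16 [235.42179725 224.44558936] [233.9846147  238.90389023]
0.2 [234.24037114 221.51371452] [232.75939833 236.17072258]
[317.35183802 208.97430655] [318.17187976 113.79644577] [187.86332618 114.52792133]
[565.11348816 235.38596306]
```

Call:
servo_tool --plan '[[[-0.01, -0.015, 0.02, -1, -8, 0, 1], [-0.02, -0.03, 0.05, -2, -16, 0, 1], [-0.03, -0.045, 0.08, -3, -24, 1, 1], [-0.04, -0.06, 0.11, -4, -32, 1, 1], [-0.042, -0.06, 0.12, -5, -35, 1, 1]]]'

```text
clock: 2.9
position: [0.4182, 0.1499, 0.2332]
eef_rot: [-2.984, -0.433, -0.37]
contact_force: [2.1, -0.1, 1.0]
gripper_width: 0.999
```

Call:
servo_tool --plan '[[[0, 0, 0, 0, 0, 0, 1]]]'

```text
clock: 3.0
position: [0.4178, 0.1542, 0.2289]
eef_rot: [-2.984, -0.446, -0.356]
contact_force: [-1.0, -0.1, 0.1]
gripper_width: 1.004
```

Run:
```python
from ik import *
go(tab(.16)+[0,0,.03],ori(16.3,0))
cap('wrist','w2.png')
```

```text
clock 3.0 F [-1.  -0.1  0.1] w 1.004 q [-0.48, 0.39, 0.13, 2.16, -0.29, 0.36, -1.38]
pos [0.4178 0.1542 0.2289] -> tcp [0.4441 0.1745 0.1747] shift [0.0168, -0.0078, 0.0608] turn [-4.0, -14.2, 0.7] |t| 0.064 |r| 14.7
```

View pics/w2.png

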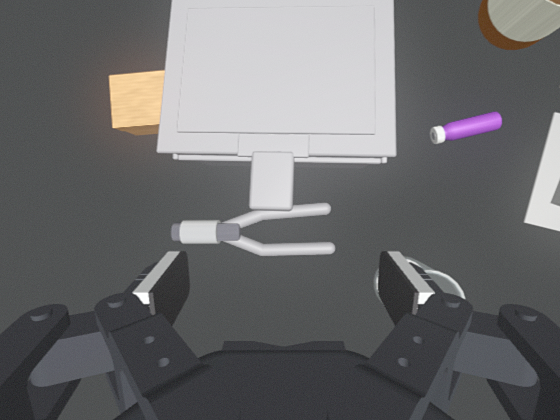

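Run:
```python
from ik import *
w=ld('w2')
a=tab(.16);tip=H-.205*bx*np.cos(.16)+ez*(.205*np.sin(.16)+.005)
print(proj(w,a),proj(w,tip), proj(w,tip+.018*by),proj(w,tip-.018*by))
for u in (250,293): print(pz(w,u,205,.149))
```

```text
[277.27486919 186.85642217] [276.5224223  208.85046989] [255.26404152 208.3560464 ] [297.97171081 209.34933347]
[0.42263099 0.19143152 0.149     ]
[0.43354344 0.15699328 0.149     ]
```

Call:
servo_tool --plan '[[[0.005, -0.002, 0.01, -1, -4, 0, 1], [0.01, -0.004, 0.02, -2, -8, 0, 1], [0.015, -0.006, 0.025, -3, -12, 0, 1], [0.017, -0.008, 0.03, -4, -14, 0.7, 1], [0.017, -0.008, 0.03, -4, -14, 0.7, 1]]]'

```text
clock: 3.55
position: [0.4384, 0.1672, 0.2088]
eef_rot: [-3.107, -0.434, -0.018]
contact_force: [-1.7, 0.2, 0.2]
gripper_width: 1.002
```

Run:
```python
from ik import *
go(tab(.16)+[0,0,-.02],ori(16.3,0))
w=cap('wrist','w3.png')
a=tab(.16);tip=H-.205*bx*np.cos(.16)+ez*(.205*np.sin(.16)+.005)
print(proj(w,a),proj(w,tip), proj(w,tip+.018*by),proj(w,tip-.018*by))
```

```text
clock 3.55 F [-1.7  0.2  0.2] w 1.002 q [-0.58, 0.55, 0.25, 1.86, -0.2, 0.74, -1.51]
pos [0.4384 0.1672 0.2088] -> tcp [0.4441 0.1745 0.1247] shift [0.0064, -0.0052, 0.0841] turn [-0.2, -0.7, -0.4] |t| 0.085 |r| 0.8
[277.37043134 197.15540084] [277.55574737 221.26735334] [254.41197771 221.39174643] [300.71202497 221.14289303]
```

View pics/w3.png

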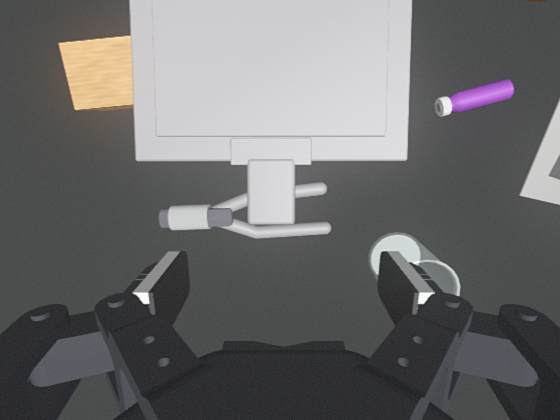

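```bash
sed -i 's/BC=np.array(\[.5485,.205\])/BC=np.array([.5475,.2085])/' h.py
python3 - <<'E'
from ik import *
go(tab(.16)+[0,0,-.022],ori(16.3,0))
E
```

```text
clock 3.6 F [-0.  -0.2  0.3] w 1.002 q [-0.58, 0.55, 0.25, 1.86, -0.2, 0.74, -1.51]
pos [0.438  0.1667 0.209 ] -> tcp [0.4431 0.178  0.1227] shift [0.0068, -0.0092, 0.0864] turn [-0.2, -0.7, -0.4] |t| 0.087 |r| 0.8
```

Call:
servo_tool --plan '[[[0.003, -0.004, 0.02, 0, 0, 0, 1], [0.006, -0.008, 0.045, 0, -0.5, 0, 1], [0.007, -0.009, 0.07, 0, -0.7, 0, 1], [0.007, -0.009, 0.086, 0, -0.7, 0, 1], [0.007, -0.009, 0.086, 0, -0.7, 0, 1]]]'

```text
clock: 4.1
position: [0.4424, 0.1771, 0.1224]
eef_rot: [-3.11, -0.434, 0.003]
contact_force: [0.6, -0.4, 0.1]
gripper_width: 1.0
```

Call:
servo_tool --plan '[[[0, 0, 0, 0, 0, 0, 0.2], [0, 0, 0, 0, 0, 0, 0.2], [0, 0, 0, 0, 0, 0, 0.2], [0, 0, 0, 0, 0, 0, 0.2], [0, 0, 0, 0, 0, 0, 0.2]]]' --newtons 25

```text
clock: 4.6
position: [0.4432, 0.1786, 0.1232]
eef_rot: [-3.111, -0.438, -0.0]
contact_force: [0.6, 0.4, 1.3]
gripper_width: 0.203
```

Run:
```python
from ik import *
go(tab(.5)+[0,0,-.02],ori(16.3,0))
cap('wrist','w4.png');cap('side','d4.png')
```

```text
clock 4.6 F [0.6 0.4 1.3] w 0.203 q [-0.56, 0.71, 0.19, 1.93, -0.25, 0.53, -1.48]
pos [0.4432 0.1786 0.1232] -> tcp [0.4643 0.1842 0.184 ] shift [0.0218, 0.0004, -0.0608] turn [-0.0, -0.0, -0.3] |t| 0.065 |r| 0.3
```

View pics/w4.png

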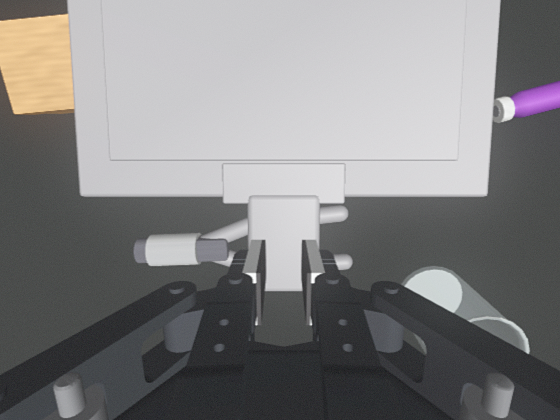

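Run:
```python
from h import *
im=ld('d4')['image'][:,:,::-1][60:230,130:330]
cv2.imwrite('pics/d4c.png',cv2.resize(im,None,fx=4,fy=3.5,interpolation=cv2.INTER_CUBIC)[:600])
```

```text
(no output)
```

View pics/d4c.png

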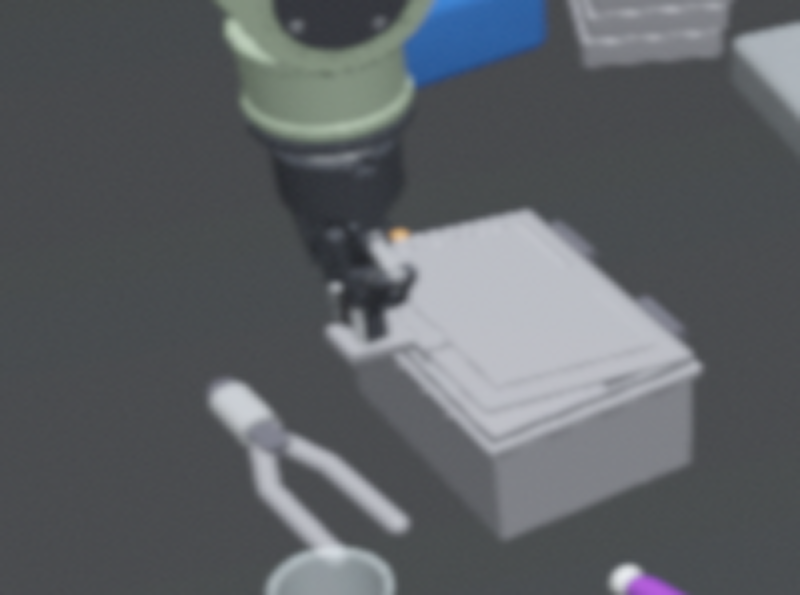

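Call:
servo_tool --plan '[[[0, 0, 0, 0, 0, 0, 1], [0, 0, 0, 0, 0, 0, 1], [0, 0, 0, 0, 0, 0, 1], [0, 0, 0, 0, 0, 0, 1], [0, 0, 0.01, 0, 0, 0, 1]]]'

```text
clock: 5.2
position: [0.4435, 0.1787, 0.1132]
eef_rot: [-3.111, -0.438, -0.002]
contact_force: [-0.9, 0.5, 0.5]
gripper_width: 0.999
```

Call:
servo_tool --plan '[[[0, 0, 0.012, 0, 0, 0, 1], [0, 0, 0.016, 0, 0, 0, 1], [0, 0, 0.016, 0, 0, 0, 0.2], [0, 0, 0.016, 0, 0, 0, 0.2], [0, 0, 0.016, 0, 0, 0, 0.2]]]'

```text
clock: 5.7
position: [0.4432, 0.1785, 0.0972]
eef_rot: [3.111, 0.438, -0.0]
contact_force: [0.4, 0.2, -0.3]
gripper_width: 0.514
```

Call:
servo_tool --plan '[[[0, 0, 0, 0, 0, 0, 0.2], [0, 0, 0, 0, 0, 0, 0.2]]]'

```text
clock: 5.9
position: [0.4431, 0.1785, 0.0971]
eef_rot: [3.111, 0.438, -0.0]
contact_force: [0.2, 0.4, 0.8]
gripper_width: 0.419
```

Run:
```python
from ik import *
go(tab(.5)+[0,0,-.02],ori(16.3,0))
cap('wrist','w5.png')
```

```text
clock 5.9 F [0.2 0.4 0.8] w 0.419 q [-0.54, 0.75, 0.17, 1.96, -0.26, 0.45, -1.47]
pos [0.4431 0.1785 0.0971] -> tcp [0.4643 0.1842 0.184 ] shift [0.0219, 0.0004, -0.0869] turn [0.0, 0.0, -0.3] |t| 0.09 |r| 0.3
```

View pics/w5.png

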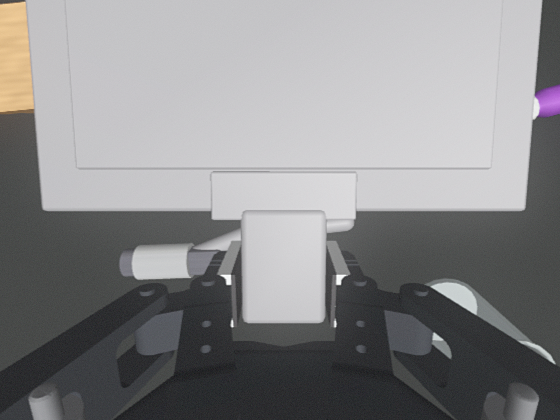

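Run:
```python
from ik import *
s=status.get_state();g=s['position']+[0,0,.019]
d=g-H;X=-d@bx;Z=d[2];print(X,Z,d@by);r=np.hypot(X,Z);a0=np.arctan2(Z,X);print(r,a0)
for th in np.arange(0,1.75,.11):
    print(round(th,2),round(X-r*np.cos(a0+th),4),round(-(r*np.sin(a0+th)-Z),4))
```

```text
0.18358139223816347 0.006069302454634967 0.0005422220191711446
0.18368169208821075 0.03304851641045071
0.0 0.0 -0.0
0.11 0.0018 -0.0201
0.22 0.0057 -0.0399
0.33 0.0119 -0.0592
0.44 0.0201 -0.0776
0.55 0.0302 -0.0951
0.66 0.0423 -0.1113
0.77 0.056 -0.1261
0.88 0.0713 -0.1393
0.99 0.0879 -0.1507
1.1 0.1057 -0.1603
1.21 0.1245 -0.1678
1.32 0.1439 -0.1733
1.43 0.1638 -0.1765
1.54 0.184 -0.1776
1.65 0.2042 -0.1765
```

Call:
servo_tool --plan '[[[0.002, 0, -0.02, 0, 0, 0, 0.2], [0.006, 0, -0.04, 0, 0, 0, 0.2], [0.012, 0, -0.059, 0, 0, 0, 0.2], [0.02, 0, -0.078, 0, 0, 0, 0.2], [0.03, 0, -0.095, 0, 0, 0, 0.2]]]'

```text
clock: 6.45
position: [0.4738, 0.1873, 0.1929]
eef_rot: [-3.111, -0.438, -0.005]
contact_force: [16.0, 6.1, -19.1]
gripper_width: 0.414
```

Call:
servo_tool --plan '[[[0.012, 0, -0.016, 0, 0, 0, 0.2], [0.026, 0, -0.031, 0, 0, 0, 0.2], [0.041, 0, -0.044, 0, 0, 0, 0.2], [0.058, 0, -0.056, 0, 0, 0, 0.2], [0.0755, 0, -0.065, 0, 0, 0, 0.2]]]'

```text
clock: 6.95
position: [0.5448, 0.2077, 0.2565]
eef_rot: [3.11, 0.438, -0.003]
contact_force: [4.2, 2.2, -20.4]
gripper_width: 0.414
```

Run:
```python
from ik import *
go(tab(1.4)+[0,0,-.019],ori(16.3,0))
cap('side','d6.png')
```

```text
clock 6.95 F [  4.2   2.2 -20.4] w 0.414 q [-0.55, 0.68, 0.27, 1.36, -0.19, 1.12, -1.54]
pos [0.5448 0.2077 0.2565] -> tcp [0.5937 0.222  0.2761] shift [0.0509, -0.0003, -0.0197] turn [0.0, 0.1, -0.3] |t| 0.055 |r| 0.3
```

View pics/d6.png

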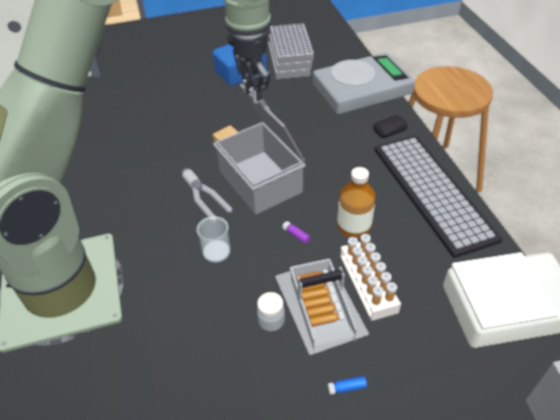

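Call:
servo_tool --plan '[[[0.019, 0, -0.006, 0, 0, 0, 0.2], [0.038, 0, -0.011, 0, 0, 0, 0.2], [0.058, 0, -0.014, 0, 0, 0, 0.2], [0.078, 0, -0.0145, 0, 0, 0, 0.2], [0.0985, 0, -0.013, 0, 0, 0, 0.2]]]'

```text
clock: 7.5
position: [0.6395, 0.2349, 0.2699]
eef_rot: [3.111, 0.438, -0.002]
contact_force: [-2.7, -0.8, 0.6]
gripper_width: 0.413
```

Run:
```python
from ik import *
go(tab(1.7)+[0,0,-.019],ori(16.3,0))
cap('side','d7.png')
```

```text
clock 7.5 F [-2.7 -0.8  0.6] w 0.413 q [-0.48, 0.87, 0.27, 0.87, -0.21, 1.42, -1.57]
pos [0.6395 0.2349 0.2699] -> tcp [0.6474 0.2377 0.2758] shift [0.0083, -0.0005, -0.0059] turn [0.0, 0.1, -0.3] |t| 0.01 |r| 0.3
```

View pics/d7.png

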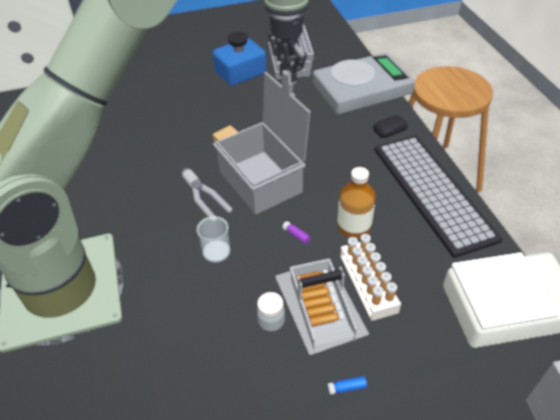

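Call:
servo_tool --plan '[[[0, 0, 0, 0, 0, 0, 1], [0, 0, 0, 0, 0, 0, 1], [0, 0, 0, 0, 0, 0, 1], [0, 0, -0.03, 0, 0, 0, 1], [0, 0, -0.07, 0, 0, 0, 1]]]'

```text
clock: 8.05
position: [0.6383, 0.2348, 0.34]
eef_rot: [3.11, 0.438, -0.005]
contact_force: [-0.2, -0.3, 1.0]
gripper_width: 0.999
```

Run:
```python
from ik import *
go([.57,-.22,.30],ori(-2.8,0))
go([.57,-.03,.35],ori(6,0))
```

```text
clock 8.05 F [-0.2 -0.3  1. ] w 0.999 q [-0.47, 0.86, 0.28, 0.65, -0.21, 1.65, -1.59]
pos [0.6383 0.2348 0.34  ] -> tcp [ 0.57 -0.22  0.3 ] shift [-0.1911, 0.4182, 0.0406] turn [0.0, 0.2, 18.8] |t| 0.462 |r| 18.8
clock 8.05 F [-0.2 -0.3  1. ] w 0.999 q [-0.47, 0.86, 0.28, 0.65, -0.21, 1.65, -1.59]
pos [0.6383 0.2348 0.34  ] -> tcp [ 0.57 -0.03  0.35] shift [-0.1388, 0.2356, -0.0096] turn [0.0, 0.2, 10.0] |t| 0.274 |r| 10.0
```

Call:
servo_tool --plan '[[[-0.026, 0.035, -0.01, 0, 0, 2, 1], [-0.052, 0.08, -0.012, 0, 0, 4, 1], [-0.08, 0.13, -0.012, 0, 0, 6, 1], [-0.11, 0.18, -0.011, 0, 0, 8, 1], [-0.138, 0.225, -0.01, 0, 0, 10, 1]]]'

```text
clock: 8.55
position: [0.573, -0.0014, 0.3506]
eef_rot: [3.137, 0.163, 0.0]
contact_force: [2.2, -0.2, -0.8]
gripper_width: 1.004
```

Call:
servo_tool --plan '[[[-0.01, 0.045, 0.01, 0, 0, 3, 1], [-0.02, 0.09, 0.02, 0, 0, 6, 1], [-0.025, 0.14, 0.03, 0, 0, 9, 1], [-0.025, 0.18, 0.04, 0, 0, 9, 1], [-0.025, 0.185, 0.04, 0, 0, 9, 1]]]'

```text
clock: 9.05
position: [0.5672, -0.1912, 0.3091]
eef_rot: [3.138, -0.091, -0.004]
contact_force: [0.4, 0.1, -0.0]
gripper_width: 1.001
```

Run:
```python
from ik import *
go([.57,-.22,.20],ori(-2.8,0))
w=cap('wrist','w8.png');cap('side','d8.png')
print(proj(w,[.57,-.22,.106]),proj(w,[.616,-.222,.106]),proj(w,[.524,-.218,.106]))
```

```text
clock 9.05 F [ 0.4  0.1 -0. ] w 1.001 q [0.12, 0.68, 0.34, 1.19, -0.22, 1.31, -1.18]
pos [ 0.5672 -0.1912  0.3091] -> tcp [ 0.57 -0.22  0.2 ] shift [0.0048, 0.0284, 0.1092] turn [0.1, 0.2, -0.5] |t| 0.113 |r| 0.5
[307.18852261 170.27936653] [307.42725381 130.87945885] [306.96460327 207.23474341]
```

View pics/w8.png

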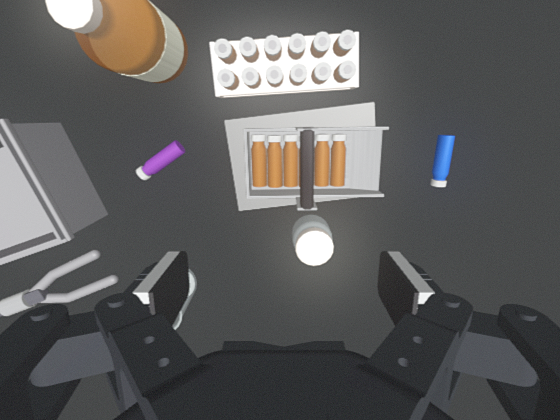

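View pics/d8.png

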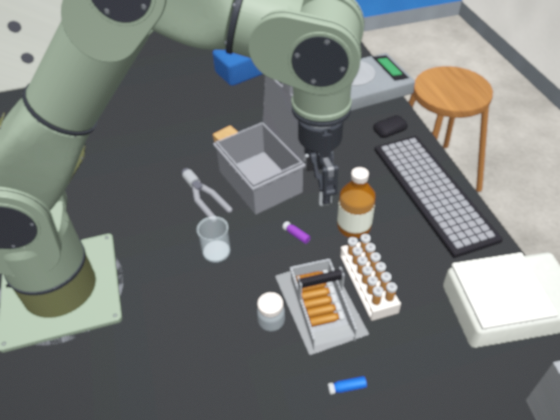

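Call:
servo_tool --plan '[[[0.003, 0.01, 0.03, 0, 0, 0, 1], [0.005, 0.022, 0.06, 0, 0, 0, 1], [0.005, 0.028, 0.09, 0, 0, 0, 1], [0.005, 0.028, 0.11, 0, 0, 0, 1], [0.005, 0.028, 0.11, 0, 0, 0, 1]]]'

```text
clock: 9.65
position: [0.5717, -0.2125, 0.1987]
eef_rot: [-3.139, 0.079, 0.005]
contact_force: [0.0, 1.0, 1.5]
gripper_width: 0.998
```

Run:
```python
from ik import *
go([.57,-.22,.077],ori(-2.8,0))
w=cap('wrist','w9.png')
print(proj(w,[.57,-.22,.109]),proj(w,[.616,-.222,.109]),proj(w,[.524,-.218,.109]))
```

```text
clock 9.65 F [0.  1.  1.5] w 0.998 q [0.17, 0.79, 0.3, 1.35, -0.25, 1.04, -1.11]
pos [ 0.5717 -0.2125  0.1987] -> tcp [ 0.57  -0.22   0.077] shift [-0.001, 0.0077, 0.1217] turn [-0.1, 0.2, -0.1] |t| 0.122 |r| 0.2
[292.88631101 198.41396642] [292.97369046 143.86070138] [292.80644178 248.27840528]
```

View pics/w9.png

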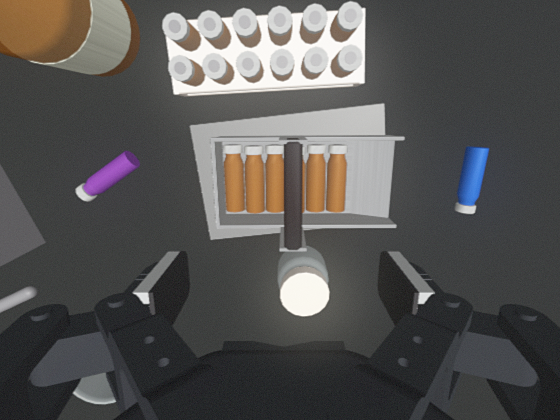

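Call:
servo_tool --plan '[[[0, 0.003, 0.025, 0, 0, 0, 1], [-0.001, 0.006, 0.055, 0, 0, 0, 1], [-0.001, 0.008, 0.085, 0, 0, 0, 1], [-0.001, 0.008, 0.11, 0, 0, 0, 1], [-0.001, 0.008, 0.122, 0, 0, 0, 1]]]'

```text
clock: 10.2
position: [0.5712, -0.2216, 0.078]
eef_rot: [-3.14, 0.08, 0.001]
contact_force: [-0.1, -0.7, 0.6]
gripper_width: 1.002
```

Call:
servo_tool --plan '[[[0, 0, 0, 0, 0, 0, 0], [0, 0, 0, 0, 0, 0, 0], [0, 0, 0, 0, 0, 0, 0], [0, 0, 0, 0, 0, 0, 0], [0, 0, 0, 0, 0, 0, 0]]]' --newtons 70

```text
clock: 10.7
position: [0.5711, -0.2225, 0.079]
eef_rot: [3.14, -0.082, 0.001]
contact_force: [-2.3, 0.1, 14.5]
gripper_width: 0.15
```

Call:
servo_tool --plan '[[[0, 0, 0, 0, 0, 0, 0], [0, 0, 0, 0, 0, 0, 0]]]'

```text
clock: 10.9
position: [0.5711, -0.2225, 0.0792]
eef_rot: [3.14, -0.082, 0.001]
contact_force: [-1.3, 0.9, 10.1]
gripper_width: 0.114
```

Run:
```python
from ik import *
go([.57,-.22,.077],ori(-2.8,0))
w=cap('wrist','w10.png')
```

```text
clock 10.9 F [-1.3  0.9 10.1] w 0.114 q [0.2, 0.94, 0.25, 1.48, -0.29, 0.77, -1.05]
pos [ 0.5711 -0.2225  0.0792] -> tcp [ 0.57  -0.22   0.077] shift [-0.0013, -0.0024, 0.0022] turn [0.0, -0.0, -0.2] |t| 0.004 |r| 0.2
```

View pics/w10.png

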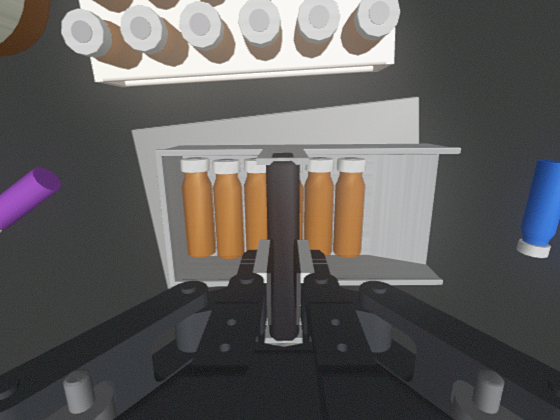

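Call:
servo_tool --plan '[[[0, 0, 0, 0, 0, 0, 0], [0, 0, 0, 0, 0, 0, 0]]]'

```text
clock: 11.15
position: [0.5711, -0.2225, 0.0791]
eef_rot: [3.14, -0.082, 0.001]
contact_force: [-1.3, 1.2, 9.3]
gripper_width: 0.111
```

Run:
```python
from ik import *
c=cap('side','d11.png');im=c['image'][:,:,::-1][200:350,240:400]
cv2.imwrite('pics/d11c.png',cv2.resize(im,None,fx=4,fy=4,interpolation=cv2.INTER_CUBIC))
im=ld('w10')['image'][:,:,::-1][140:370,200:370]
cv2.imwrite('pics/w10c.png',cv2.resize(im,None,fx=3,fy=2.6,interpolation=cv2.INTER_CUBIC))
```

```text
(no output)
```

View pics/d11c.png

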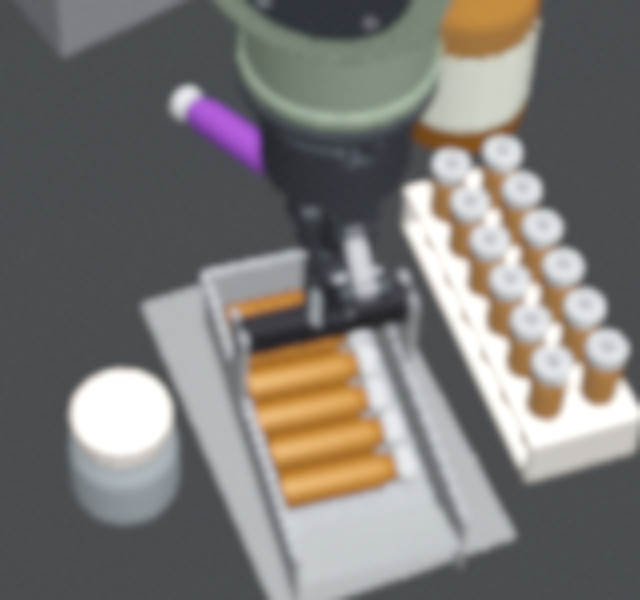

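View pics/w10c.png

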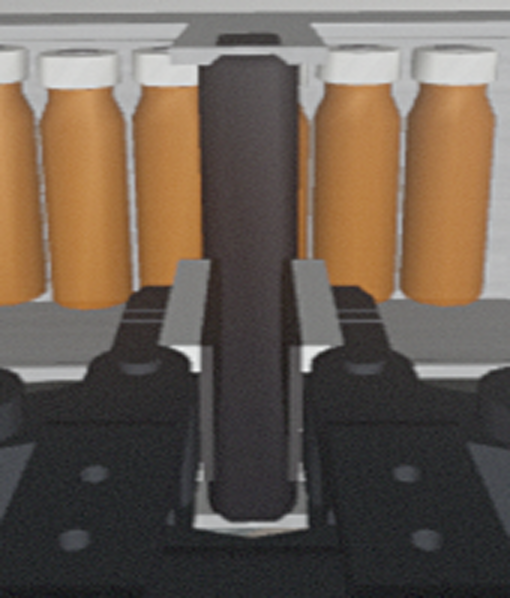

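Call:
servo_tool --plan '[[[0, 0, -0.004, 0, 0, 0, 0], [0, 0, -0.01, 0, 0, 0, 0], [0, 0, -0.02, 0, 0, 0, 0], [0, 0, -0.03, 0, 0, 0, 0], [0, 0, -0.035, 0, 0, 0, 0]]]'

```text
clock: 11.7
position: [0.5712, -0.2226, 0.1147]
eef_rot: [3.14, -0.082, 0.001]
contact_force: [-0.6, -0.6, 0.2]
gripper_width: 0.003
```

Run:
```python
from ik import *
go([.57,-.22,.3],ori(-2.8,0)); print(status.get_state()['torque'].round(2))
c=cap('side','d12.png');im=c['image'][:,:,::-1][200:350,240:400]
cv2.imwrite('pics/d12c.png',cv2.resize(im,None,fx=4,fy=4,interpolation=cv2.INTER_CUBIC))
```

```text
clock 11.7 F [-0.6 -0.6  0.2] w 0.003 q [0.19, 0.89, 0.27, 1.45, -0.28, 0.84, -1.07]
pos [ 0.5712 -0.2226  0.1147] -> tcp [ 0.57 -0.22  0.3 ] shift [-0.0011, -0.0024, -0.1853] turn [0.0, -0.0, -0.2] |t| 0.185 |r| 0.2
[-0.05 -0.01  0.01]
```

View pics/d12c.png

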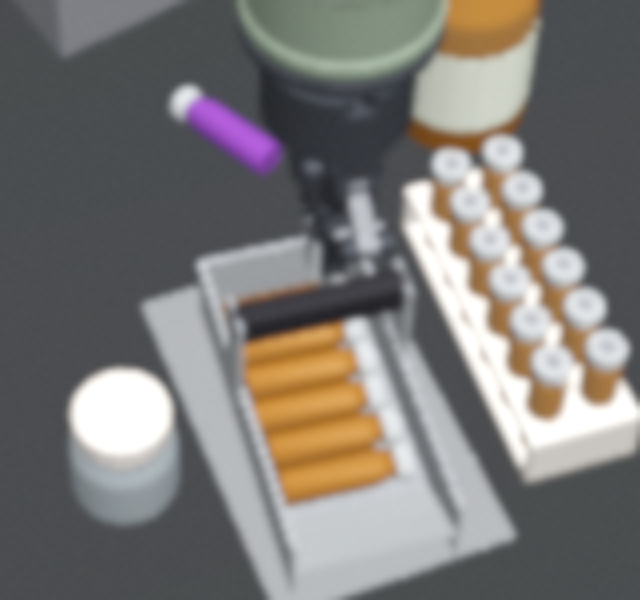

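Run:
```python
from ik import *
w=cap('wrist','w13.png')
c=cap('scene','s13.png');im=c['image'][:,:,::-1][120:270,120:270]
cv2.imwrite('pics/s13c.png',cv2.resize(im,None,fx=4,fy=4,interpolation=cv2.INTER_CUBIC))
```

```text
(no output)
```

View pics/w13.png

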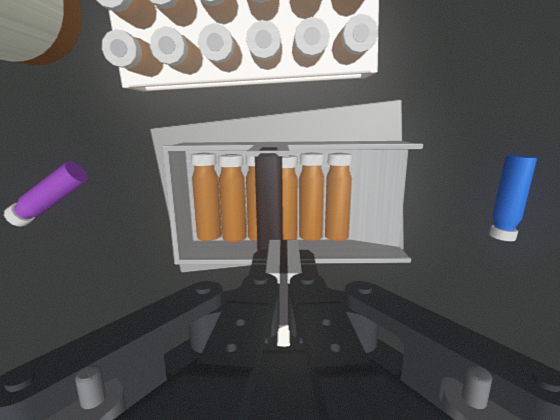

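View pics/s13c.png

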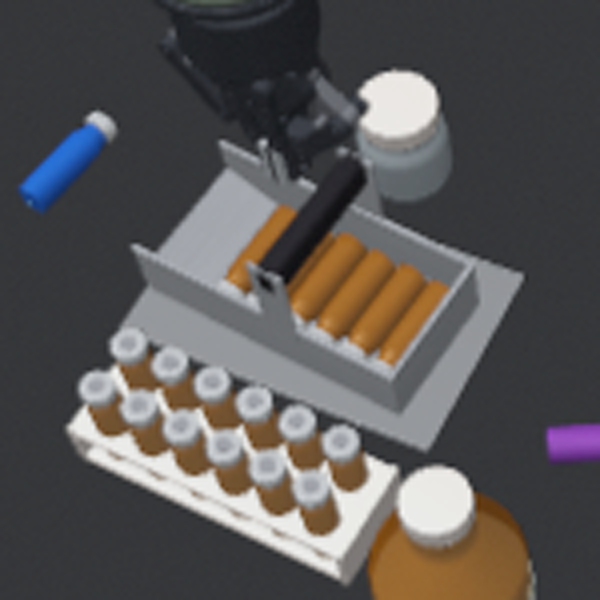

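Run:
```python
from ik import *
w=ld('w13');s=status.get_state();Ro=R.from_rotvec(s['eef_rot'])
for k in (0,.01,.02,.03,.04):print(k,proj(w,s['position']-Ro.apply([0,0,k])),proj(w,s['position']+Ro.apply([.011,0,-k])),proj(ld('s13'),s['position']-Ro.apply([0,0,k])))
im=w['image'][:,:,::-1][130:360,210:360]
cv2.imwrite('pics/w13c.png',cv2.resize(im,None,fx=4,fy=2.6,interpolation=cv2.INTER_CUBIC))
im=ld('s13')['image'][:,:,::-1][110:210,150:250]
cv2.imwrite('pics/s13d.png',cv2.resize(im,None,fx=6,fy=6,interpolation=cv2.INTER_CUBIC))
```

```text
0 [283.95259049 234.32259353] [283.97123417 216.38766146] [194.08323924 169.75705275]
0.01 [284.01461424 240.69454856] [284.03532686 221.86108917] [193.42113756 167.31672554]
0.02 [284.08386638 247.80910642] [284.10701987 227.98357425] [192.74896929 164.83929561]
0.03 [284.16168873 255.80411681] [284.18775033 234.87784451] [192.0665031  162.32391031]
0.04 [284.2497771  264.85379869] [284.27934204 242.69965072] [191.3735005  159.76969067]
```

View pics/w13c.png

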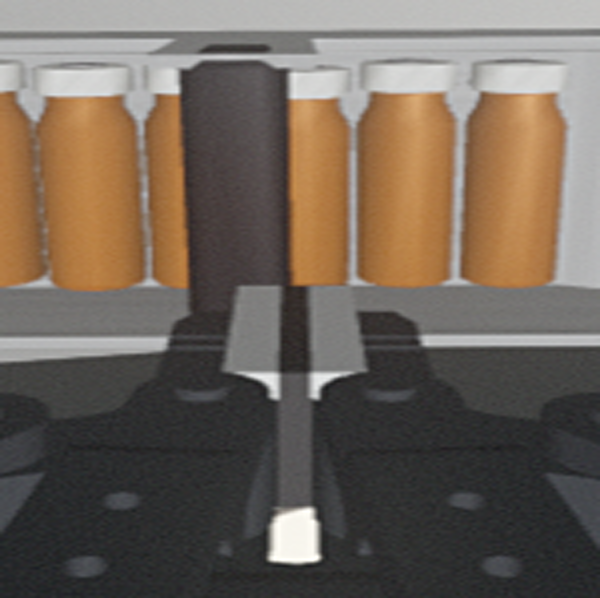

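View pics/s13d.png

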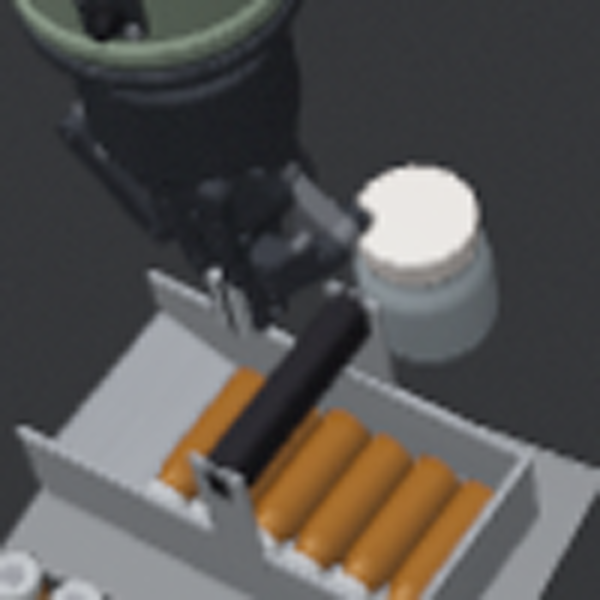

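Run:
```python
from ik import *
w=ld('w13')
for u,v in ((210+185/4,130+75/2.6),(210+287/4,130+75/2.6),(210+190/4,130+300/2.6),):print(pz(w,u,v,.109).round(4))
w=ld('w10')
for u,v in ((200+202/3,140+80/2.6),(200+300/3,140+80/2.6),(200+217/3,140+500/2.6),(200+292/3,140+500/2.6)):print(pz(w,u,v,.109).round(4))
w=ld('w9')
for u,v in ((285,150),(300,150),(285,245),(300,245)):print(pz(w,u,v,.109).round(4))
go([.57,-.2157,.125],ori(-2.8,0))
```

```text
[ 0.6152 -0.2091  0.109 ]
[ 0.6144 -0.2234  0.109 ]
[ 0.5629 -0.206   0.109 ]
[ 0.6136 -0.2168  0.109 ]
[ 0.6129 -0.2316  0.109 ]
[ 0.5281 -0.2139  0.109 ]
[ 0.5274 -0.227   0.109 ]
[ 0.6114 -0.2152  0.109 ]
[ 0.6107 -0.2276  0.109 ]
[ 0.5275 -0.2112  0.109 ]
[ 0.5268 -0.2245  0.109 ]
clock 11.85 F [-0.4  0.4 -0.1] w 0.001 q [0.19, 0.89, 0.27, 1.45, -0.28, 0.84, -1.07]
pos [ 0.5709 -0.2224  0.1136] -> tcp [ 0.57   -0.2157  0.125 ] shift [-0.0012, -0.0067, -0.0114] turn [0.0, 0.0, -0.2] |t| 0.013 |r| 0.2
```

Call:
servo_tool --plan '[[[0, 0, -0.02, 0, 0, 0, 0], [0, 0, -0.03, 0, 0, 0, 0.5], [-0.001, -0.004, -0.03, 0, 0, 0, 1], [-0.001, -0.0085, -0.03, 0, 0, 0, 1], [-0.001, -0.0085, -0.03, 0, 0, 0, 1]]]'

```text
clock: 12.35
position: [0.5701, -0.2128, 0.1426]
eef_rot: [-3.14, 0.08, 0.002]
contact_force: [0.5, 0.5, -0.6]
gripper_width: 0.678
```

Call:
servo_tool --plan '[[[0, 0, 0, 0, 0, 0, 1], [0, 0, 0.02, 0, 0, 0, 1], [0, 0, 0.045, 0, 0, 0, 1], [0, 0, 0.07, 0, 0, 0, 1], [0, 0, 0.085, 0, 0, 0, 1]]]'

```text
clock: 12.85
position: [0.5694, -0.2138, 0.0562]
eef_rot: [-3.14, 0.082, 0.004]
contact_force: [-0.6, -0.2, 0.1]
gripper_width: 1.001
```

Run:
```python
from ik import *
go([.57,-.2138,.054],ori(-2.8,0))
w=cap('wrist','w14.png')
c=cap('scene','s14.png');im=c['image'][:,:,::-1][110:210,150:250]
cv2.imwrite('pics/s14d.png',cv2.resize(im,None,fx=6,fy=6,interpolation=cv2.INTER_CUBIC))
```

```text
clock 12.85 F [-0.6 -0.2  0.1] w 1.001 q [0.19, 0.96, 0.24, 1.5, -0.3, 0.71, -1.06]
pos [ 0.5694 -0.2138  0.0562] -> tcp [ 0.57   -0.2138  0.054 ] shift [0.0006, -0.0, 0.0022] turn [-0.0, 0.1, -0.2] |t| 0.002 |r| 0.2
```

View pics/w14.png

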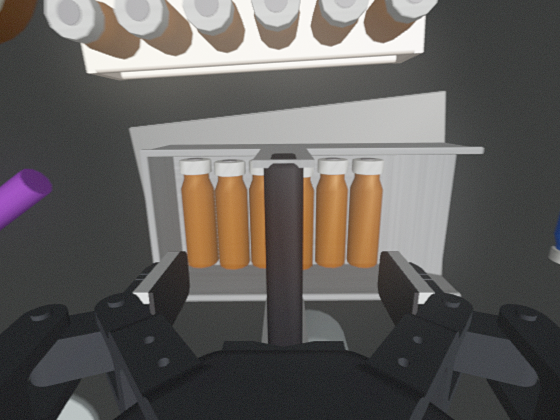

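View pics/s14d.png

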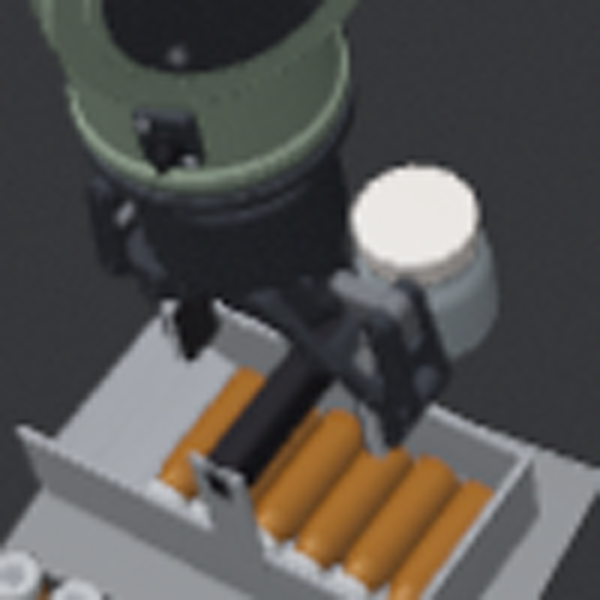

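Call:
servo_tool --plan '[[[0, 0, 0.002, 0, 0, 0, 0], [0, 0, 0.002, 0, 0, 0, 0], [0, 0, 0.002, 0, 0, 0, 0], [0, 0, 0.002, 0, 0, 0, 0], [0, 0, 0.002, 0, 0, 0, 0]]]' --newtons 70

```text
clock: 13.45
position: [0.5705, -0.2141, 0.0569]
eef_rot: [3.14, -0.082, 0.001]
contact_force: [0.6, -0.3, 6.6]
gripper_width: 0.169
```

Call:
servo_tool --plan '[[[0, 0, 0, 0, 0, 0, 0], [0, 0, 0, 0, 0, 0, 0], [0, 0, 0, 0, 0, 0, 0]]]'

```text
clock: 13.75
position: [0.5705, -0.2141, 0.0569]
eef_rot: [3.14, -0.082, 0.001]
contact_force: [-0.7, 0.6, 7.2]
gripper_width: 0.171
```

Call:
servo_tool --plan '[[[0, 0, -0.003, 0, 0, 0, 0], [0, 0, -0.008, 0, 0, 0, 0], [0, 0, -0.013, 0, 0, 0, 0], [0, 0, -0.018, 0, 0, 0, 0], [0, 0, -0.02, 0, 0, 0, 0]]]'

```text
clock: 14.25
position: [0.5704, -0.214, 0.077]
eef_rot: [3.14, -0.082, 0.0]
contact_force: [0.1, 0.1, -4.4]
gripper_width: 0.174
```

Run:
```python
from ik import *
go([.57,-.2138,.25],ori(-2.8,0))
c=cap('side','d15.png');im=c['image'][:,:,::-1][200:350,240:400]
cv2.imwrite('pics/d15c.png',cv2.resize(im,None,fx=4,fy=4,interpolation=cv2.INTER_CUBIC))
```

```text
clock 14.25 F [ 0.1  0.1 -4.4] w 0.174 q [0.19, 0.93, 0.25, 1.49, -0.3, 0.75, -1.06]
pos [ 0.5704 -0.214   0.077 ] -> tcp [ 0.57   -0.2138  0.25  ] shift [-0.0004, -0.0001, -0.173] turn [0.0, -0.0, -0.2] |t| 0.173 |r| 0.2
```

View pics/d15c.png

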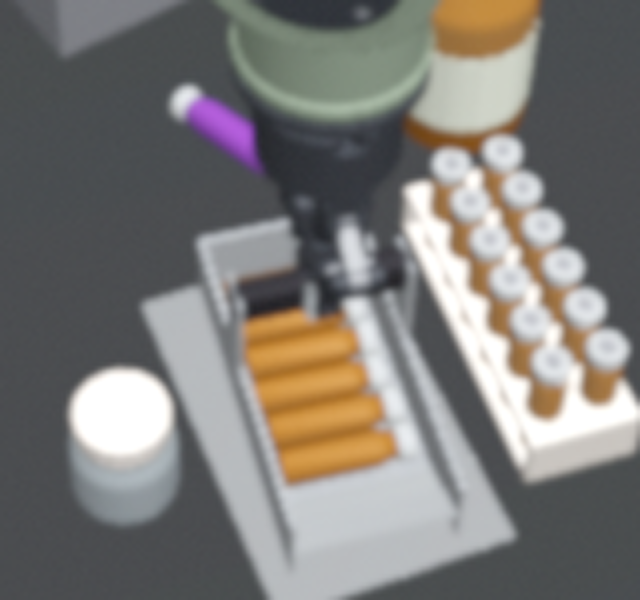

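```bash
cat >> h.py <<'E'
def barT(xb,yb,z,yaw,tip,off=.040):
    Ro=ori(yaw,0,tip);p=np.array([*BC,z])+xb*bx+yb*by
    return p+Ro.apply([0,0,off]),Ro
E
python3 - <<'E'
from ik import *
q=None
for tip,yb in ((0,.085),(15,.085),(30,.085),(45,.06),(55,.05),(62,.045)):
    q=show((tip,yb),*barT(-.008,yb,.26,16.3,tip),q0=q,n=3)
go([.5705,-.214,.23],ori(-2.8))
go([.50,.08,.23],ori(16.3))
go(*barT(-.008,.085,.26,16.3,0))
E
```

```text
(0, 0.085) err mm 0.0 deg 0.0 [-0.7, 0.73, 0.29, 1.4, -0.23, 1.04, -1.65]
(15, 0.085) err mm 0.0 deg 0.0 [-0.5, 0.71, 0.13, 1.46, -0.42, 0.99, -1.45]
(30, 0.085) err mm 0.0 deg 0.0 [-0.29, 0.73, -0.04, 1.51, -0.61, 0.98, -1.23]
(45, 0.06) err mm 0.0 deg 0.0 [-0.06, 0.81, -0.19, 1.53, -0.77, 1.04, -1.0]
(55, 0.05) err mm 0.0 deg 0.0 [0.05, 0.88, -0.27, 1.53, -0.85, 1.11, -0.89]
(62, 0.045) err mm 0.0 deg 0.0 [0.11, 0.94, -0.33, 1.52, -0.9, 1.15, -0.82]
clock 14.3 F [-0.3  0.8 -4.5] w 0.168 q [0.19, 0.93, 0.25, 1.49, -0.3, 0.75, -1.06]
pos [ 0.5704 -0.2141  0.077 ] -> tcp [ 0.5705 -0.214   0.23  ] shift [0.0001, 0.0, -0.153] turn [0.0, -0.0, -0.2] |t| 0.153 |r| 0.2
clock 14.3 F [-0.3  0.8 -4.5] w 0.168 q [0.19, 0.93, 0.25, 1.49, -0.3, 0.75, -1.06]
pos [ 0.5704 -0.2141  0.077 ] -> tcp [0.5  0.08 0.23] shift [-0.0856, -0.2899, -0.1532] turn [0.0, -0.0, -19.3] |t| 0.339 |r| 19.3
clock 14.3 F [-0.3  0.8 -4.5] w 0.168 q [0.19, 0.93, 0.25, 1.49, -0.3, 0.75, -1.06]
pos [ 0.5704 -0.2141  0.077 ] -> tcp [0.516  0.2878 0.22  ] shift [-0.0804, -0.4983, -0.1433] turn [0.0, -0.0, -19.3] |t| 0.525 |r| 19.3
```

Call:
servo_tool --plan '[[[0, 0, -0.005, 0, 0, 0, 0], [0, 0, -0.017, 0, 0, 0, 0], [0, 0, -0.035, 0, 0, 0, 0], [0, 0, -0.058, 0, 0, 0, 0], [0, 0, -0.083, 0, 0, 0, 0]]]'

```text
clock: 14.8
position: [0.57, -0.2139, 0.1608]
eef_rot: [3.14, -0.082, -0.001]
contact_force: [-1.0, 0.2, -5.7]
gripper_width: 0.169
```

Call:
servo_tool --plan '[[[0, 0, -0.024, 0, 0, 0, 0], [0, -0.003, -0.043, 0, 0, 0, 0], [0, -0.01, -0.056, 0, 0, -0.5, 0], [-0.002, -0.021, -0.064, 0, 0, -1, 0], [-0.005, -0.036, -0.068, 0, 0, -2, 0]]]'

```text
clock: 15.3
position: [0.5669, -0.1768, 0.2276]
eef_rot: [3.141, -0.026, -0.001]
contact_force: [0.6, -0.2, -5.9]
gripper_width: 0.171
```

Call:
servo_tool --plan '[[[-0.005, -0.018, 0, 0, 0, -1.5, 0], [-0.011, -0.038, 0, 0, 0, -3, 0], [-0.017, -0.06, 0, 0, 0, -4.5, 0], [-0.024, -0.082, 0, 0, 0, -6, 0], [-0.03, -0.104, 0, 0, 0, -7.5, 0]]]'

```text
clock: 15.8
position: [0.5379, -0.071, 0.2268]
eef_rot: [-3.136, -0.183, 0.003]
contact_force: [0.8, 0.3, -4.1]
gripper_width: 0.172
```

Run:
```python
from ik import *
go([.50,.08,.23],ori(16.3))
go(*barT(-.008,.085,.26,16.3,0))
cap('side','d16.png')
```

```text
clock 15.8 F [ 0.8  0.3 -4.1] w 0.172 q [-0.08, 0.65, 0.29, 1.57, -0.21, 0.96, -1.18]
pos [ 0.5379 -0.071   0.2268] -> tcp [0.5  0.08 0.23] shift [-0.0201, -0.1544, -0.0031] turn [-0.0, 0.1, -9.6] |t| 0.156 |r| 9.6
clock 15.8 F [ 0.8  0.3 -4.1] w 0.172 q [-0.08, 0.65, 0.29, 1.57, -0.21, 0.96, -1.18]
pos [ 0.5379 -0.071   0.2268] -> tcp [0.516  0.2878 0.22  ] shift [0.02, -0.359, 0.0069] turn [-0.0, 0.1, -9.6] |t| 0.36 |r| 9.6
```

View pics/d16.png

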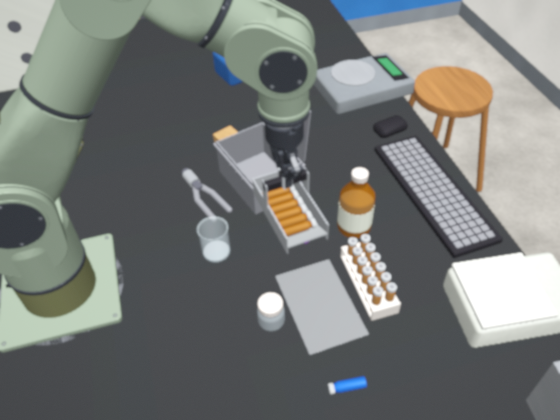

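Call:
servo_tool --plan '[[[-0.005, -0.024, 0, 0, 0, -2, 0], [-0.009, -0.05, 0, 0, 0, -4, 0], [-0.012, -0.077, 0, 0, 0, -6, 0], [-0.013, -0.105, 0, 0, 0, -8, 0], [-0.012, -0.133, 0, 0, 0, -9.6, 0]]]'

```text
clock: 16.35
position: [0.5108, 0.0595, 0.227]
eef_rot: [-3.11, -0.445, 0.002]
contact_force: [0.9, 0.1, -5.3]
gripper_width: 0.17
```

Run:
```python
from ik import *
go(*barT(-.008,.085,.26,16.3,0))
```

```text
clock 16.35 F [ 0.9  0.1 -5.3] w 0.17 q [-0.32, 0.6, 0.26, 1.67, -0.19, 0.9, -1.28]
pos [0.5108 0.0595 0.227 ] -> tcp [0.516  0.2878 0.22  ] shift [0.069, -0.2177, 0.007] turn [-0.0, 0.1, -0.0] |t| 0.229 |r| 0.1
```

Call:
servo_tool --plan '[[[0.007, -0.028, 0, 0, 0, 0, 0], [0.015, -0.056, 0, 0, 0, 0, 0], [0.024, -0.084, 0, 0, 0, 0, 0], [0.034, -0.112, 0.001, 0, 0, 0, 0], [0.043, -0.138, 0.002, 0, 0, 0, 0]]]'

```text
clock: 16.85
position: [0.5138, 0.2043, 0.2248]
eef_rot: [-3.11, -0.444, 0.002]
contact_force: [0.1, 0.0, -4.7]
gripper_width: 0.171
```

Call:
servo_tool --plan '[[[0.008, -0.024, 0.001, 0, 0, 0, 0], [0.014, -0.044, 0.002, 0, 0, 0, 0], [0.019, -0.059, 0.003, 0, 0, 0, 0], [0.022, -0.068, 0.003, 0, 0, 0, 0], [0.023, -0.073, 0.003, 0, 0, 0, 0]]]'

```text
clock: 17.35
position: [0.5165, 0.2791, 0.222]
eef_rot: [3.11, 0.441, -0.001]
contact_force: [-0.1, -0.2, -4.9]
gripper_width: 0.168
```

Run:
```python
from ik import *
go(*barT(-.008,.085,.26,16.3,0))
cap('side','d17.png');cap('scene','s17.png')
```

```text
clock 17.35 F [-0.1 -0.2 -4.9] w 0.168 q [-0.69, 0.72, 0.29, 1.41, -0.22, 1.04, -1.65]
pos [0.5165 0.2791 0.222 ] -> tcp [0.516  0.2878 0.22  ] shift [0.0019, -0.0085, 0.0019] turn [0.0, 0.1, -0.1] |t| 0.009 |r| 0.2
```

View pics/d17.png

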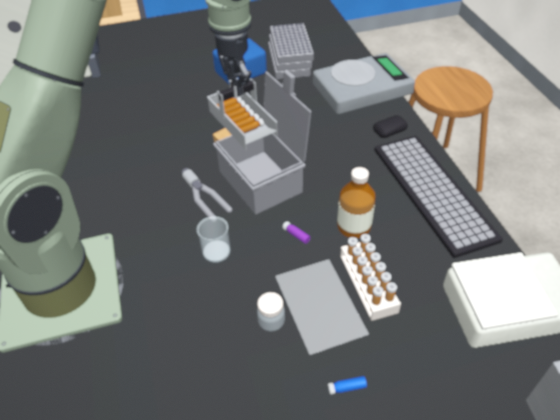

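View pics/s17.png

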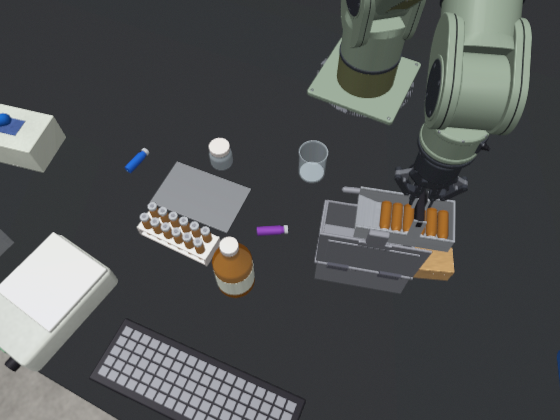

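Run:
```python
from ik import *
s=status.get_state();c=ld('s17');d=ld('d17')
Ro=ori(16.3)
b=s['position']+[0,0,.04]
tx=Ro.apply([1,0,0]);mouth=-Ro.apply([0,-1,0])  # tool y=-by => mouth dir = -by = tool +y
m=Ro.apply([0,1,0])
for n,p in (('bar',b),('lip-',b+.112*m-.045*tx-[0,0,.05]),('lip+',b+.112*m+.045*tx-[0,0,.05]),('rear+',b-.08*m+.045*tx-[0,0,.049]),('rear-',b-.08*m-.045*tx-[0,0,.049])):print(n,proj(c,p).round(),proj(d,p).round())
R0=R.from_rotvec(s['eef_rot'])
for tip,yb in ((8,.085),(16,.085),(24,.085),(30,.085),(36,.08),(42,.072),(48,.066),(54,.06),(60,.056)):
    p,Ro=barT(-.008,yb,.26,16.3,tip);print(tip,R0.inv().apply(p-s['position']).round(3).tolist(),(R0.inv()*Ro).as_rotvec(degrees=True).round(1))
```

```text
bar [419. 201.] [236.  91.]
lip- [360. 187.] [244. 136.]
lip+ [355. 225.] [275. 123.]
rear+ [454. 240.] [237.  86.]
rear- [454. 201.] [208.  97.]
8 [0.002, -0.015, 0.002] [ 8.   0.  -0.2]
16 [0.002, -0.02, 0.001] [16.   0.  -0.2]
24 [0.002, -0.025, -0.001] [24.   0.  -0.2]
30 [0.002, -0.029, -0.003] [30.  -0.  -0.2]
36 [0.002, -0.028, -0.006] [36.  -0.  -0.2]
42 [0.002, -0.023, -0.008] [42.  -0.  -0.2]
48 [0.002, -0.02, -0.011] [48.  -0.  -0.2]
54 [0.002, -0.016, -0.014] [54.  -0.  -0.2]
60 [0.002, -0.015, -0.018] [60.  -0.1 -0.2]
```

Call:
servo_tool --plan '[[[0.002, -0.01, 0.002, 3, 0, 0, 0], [0.002, -0.015, 0.002, 8, 0, 0, 0], [0.002, -0.018, 0.001, 13, 0, 0, 0], [0.002, -0.021, 0, 18, 0, 0, 0], [0.002, -0.024, 0, 22, 0, 0, 0]]]'

```text
clock: 17.95
position: [0.5127, 0.3005, 0.2226]
eef_rot: [-2.731, -0.384, 0.074]
contact_force: [0.2, 1.3, -5.3]
gripper_width: 0.166
```

Run:
```python
from ik import *
s=status.get_state()
R0=R.from_rotvec(s['eef_rot']);print((ori(16.3).inv()*R0).as_rotvec(degrees=True).round(1),s['contact_force'].round(1),s['joint_pos'].round(2))
c=cap('scene','s18.png');d=cap('side','d18.png')
b=s['position']-R0.apply([0,0,.04])
for n,p in (('bar',b),('lip-',b+R0.apply([-.045,.112,.05])),('lip+',b+R0.apply([.045,.112,.05]))):print(n,p.round(3),proj(c,p).round(),proj(d,p).round())
for tip,yb in ((26,.085),(30,.085),(34,.082),(38,.077),(42,.072),(46,.068),(50,.064),(54,.06),(58,.057),(62,.054)):
    p,Ro=barT(-.008,yb,.26,16.3,tip);print(tip,R0.inv().apply(p-s['position']).round(3).tolist(),(R0.inv()*Ro).as_rotvec(degrees=True).round(1))
im=c['image'][:,:,::-1][90:290,290:490]
im2=d['image'][:,:,::-1][40:220,180:340]
cv2.imwrite('pics/c18.png',np.hstack([cv2.resize(im,(400,400)),cv2.resize(im2,(400,400))]))
```

```text
[22.1  0.1  0.3] [ 0.2  1.3 -5.3] [-0.39  0.71  0.04  1.49 -0.5   0.97 -1.36]
bar [0.517 0.286 0.26 ] [423. 204.] [235.  90.]
lip- [0.497 0.192 0.171] [373. 201.] [239. 141.]
lip+ [0.584 0.217 0.171] [369. 238.] [269. 128.]
26 [-0.0, -0.005, 0.0] [ 3.9 -0.2 -0.3]
30 [-0.0, -0.007, 0.0] [ 7.9 -0.2 -0.3]
34 [-0.0, -0.007, -0.002] [11.9 -0.2 -0.3]
38 [-0.0, -0.005, -0.004] [15.9 -0.2 -0.3]
42 [-0.0, -0.003, -0.007] [19.9 -0.2 -0.2]
46 [-0.0, -0.002, -0.009] [23.9 -0.2 -0.2]
50 [-0.0, -0.001, -0.012] [27.9 -0.2 -0.2]
54 [-0.0, 0.0, -0.015] [31.9 -0.2 -0.2]
58 [-0.0, 0.001, -0.018] [35.9 -0.2 -0.2]
62 [-0.0, 0.001, -0.021] [39.9 -0.2 -0.2]
```

View pics/c18.png

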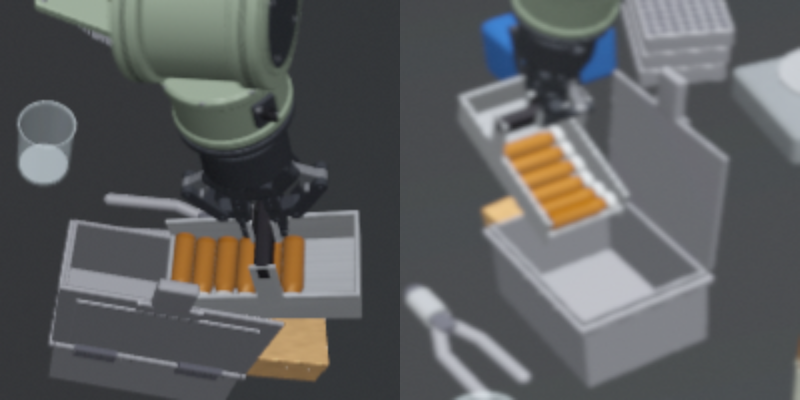

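Call:
servo_tool --plan '[[[0, -0.003, 0, 3, 0, 0, 0], [0, -0.006, 0, 6, 0, 0, 0], [0, -0.007, -0.001, 9, 0, 0, 0], [0, -0.007, -0.002, 12, 0, 0, 0], [0, -0.006, -0.003, 15, 0, 0, 0]]]'

```text
clock: 18.55
position: [0.5107, 0.3064, 0.2273]
eef_rot: [-2.476, -0.351, 0.118]
contact_force: [-0.1, -0.3, -3.6]
gripper_width: 0.169
```

Call:
servo_tool --plan '[[[0, 0, -0.001, 3, 0, 0, 0], [0, 0.001, -0.002, 6, 0, 0, 0], [0, 0.002, -0.003, 9, 0, 0, 0], [0, 0.003, -0.004, 12, 0, 0, 0], [0, 0.004, -0.006, 15, 0, 0, 0]]]'

```text
clock: 19.05
position: [0.5126, 0.2997, 0.2292]
eef_rot: [-2.218, -0.315, 0.154]
contact_force: [0.4, -0.2, -3.6]
gripper_width: 0.174
```

Run:
```python
from ik import *
s=status.get_state()
R0=R.from_rotvec(s['eef_rot']);print((ori(16.3).inv()*R0).as_rotvec(degrees=True).round(1),s['contact_force'].round(1),s['joint_pos'].round(2))
b=s['position']-R0.apply([0,0,.04]);print(b)
c=cap('scene','s19.png');d=cap('side','d19.png')
im=c['image'][:,:,::-1][90:290,290:490]
im2=d['image'][:,:,::-1][40:220,180:340]
cv2.imwrite('pics/c19.png',np.hstack([cv2.resize(im,(400,400)),cv2.resize(im2,(400,400))]))
```

```text
[51.9  0.   0.1] [ 0.4 -0.2 -3.6] [ 0.01  0.87 -0.28  1.55 -0.83  1.04 -0.93]
[0.52134431 0.26945861 0.25389462]
```

View pics/c19.png

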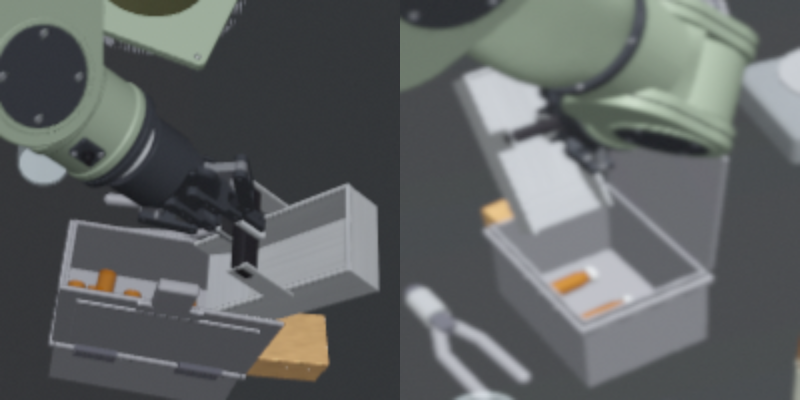

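Call:
servo_tool --plan '[[[0, 0, -0.005, 4, 0, 0, 0], [0, 0, -0.005, 4, 0, 0, 0], [0, 0, -0.005, -2, 0, 0, 0], [0, 0, -0.003, -9, 0, 0, 0], [0, 0, 0, -16, 0, 0, 0]]]'

```text
clock: 19.65
position: [0.5133, 0.2998, 0.2306]
eef_rot: [-2.5, -0.353, 0.11]
contact_force: [-1.1, 0.0, -5.3]
gripper_width: 0.175
```

Run:
```python
from ik import *
go(*barT(-.012,.06,.30,16.3,0))
c=cap('scene','s20.png');d=cap('side','d20.png')
im=c['image'][:,:,::-1][90:290,290:490]
im2=d['image'][:,:,::-1][40:220,180:340]
cv2.imwrite('pics/c20.png',np.hstack([cv2.resize(im,(400,400)),cv2.resize(im2,(400,400))]))
```

```text
clock 19.65 F [-1.1  0.  -5.3] w 0.175 q [-0.19, 0.75, -0.12, 1.52, -0.66, 0.99, -1.16]
pos [0.5133 0.2998 0.2306] -> tcp [0.5191 0.2627 0.26  ] shift [-0.0045, 0.0133, -0.0456] turn [-35.6, -0.2, -0.2] |t| 0.048 |r| 35.6
```

View pics/c20.png

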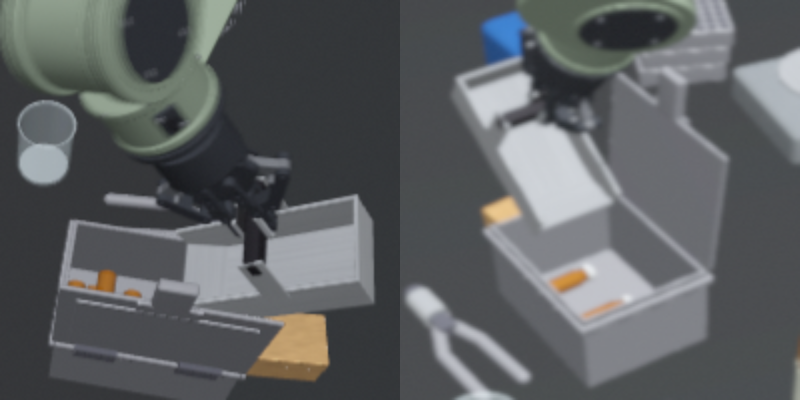

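Call:
servo_tool --plan '[[[-0.001, 0.003, -0.009, -7, 0, 0, 0], [-0.002, 0.005, -0.018, -14, 0, 0, 0], [-0.003, 0.008, -0.028, -21, 0, 0, 0], [-0.004, 0.01, -0.037, -29, 0, 0, 0], [-0.0045, 0.013, -0.046, -35.6, 0, 0, 0]]]'

```text
clock: 20.25
position: [0.5187, 0.2634, 0.2609]
eef_rot: [-3.108, -0.441, -0.004]
contact_force: [-1.0, -0.3, -4.6]
gripper_width: 0.173
```

Run:
```python
from ik import *
c=cap('scene','s21.png');d=cap('side','d21.png')
go([.515,.06,.25],ori(16.3))
go([.571,-.222,.25],ori(-2.8))
im=c['image'][:,:,::-1][90:290,290:490]
im2=d['image'][:,:,::-1][40:220,180:340]
cv2.imwrite('pics/c21.png',np.hstack([cv2.resize(im,(400,400)),cv2.resize(im2,(400,400))]))
# mat
im=c['image'][:,:,::-1][150:250,130:270]
cv2.imwrite('pics/m21.png',cv2.resize(im,None,fx=5,fy=5,interpolation=cv2.INTER_CUBIC))
im=d['image'][:,:,::-1][250:360,260:380]
cv2.imwrite('pics/m21b.png',cv2.resize(im,None,fx=5,fy=5,interpolation=cv2.INTER_CUBIC))
```

```text
clock 20.35 F [-0.2  0.2 -4.2] w 0.173 q [-0.65, 0.67, 0.26, 1.37, -0.18, 1.12, -1.65]
pos [0.5176 0.266  0.2601] -> tcp [0.515 0.06  0.25 ] shift [-0.0608, 0.1969, 0.0089] turn [-0.3, -0.1, 0.1] |t| 0.206 |r| 0.3
clock 20.35 F [-0.2  0.2 -4.2] w 0.173 q [-0.65, 0.67, 0.26, 1.37, -0.18, 1.12, -1.65]
pos [0.5176 0.266  0.2601] -> tcp [ 0.571 -0.222  0.25 ] shift [-0.0869, 0.4832, 0.0074] turn [-0.3, -0.0, 19.2] |t| 0.491 |r| 19.2
```

View pics/c21.png

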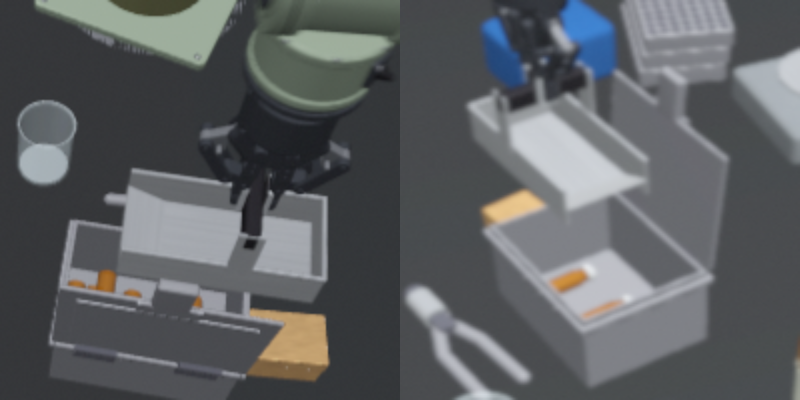

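View pics/m21.png

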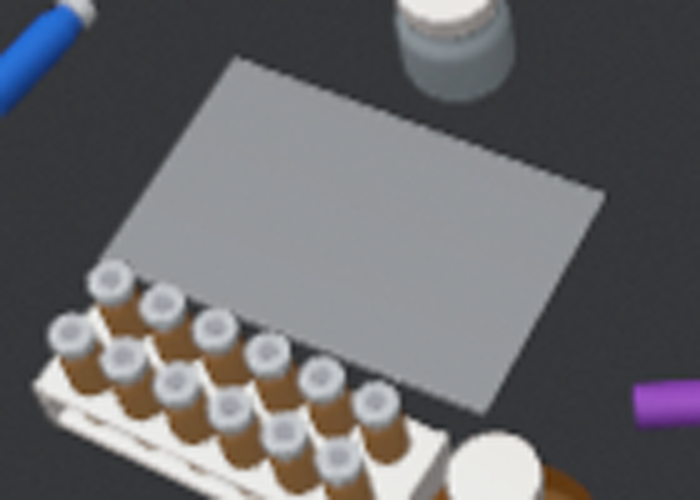

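View pics/m21b.png

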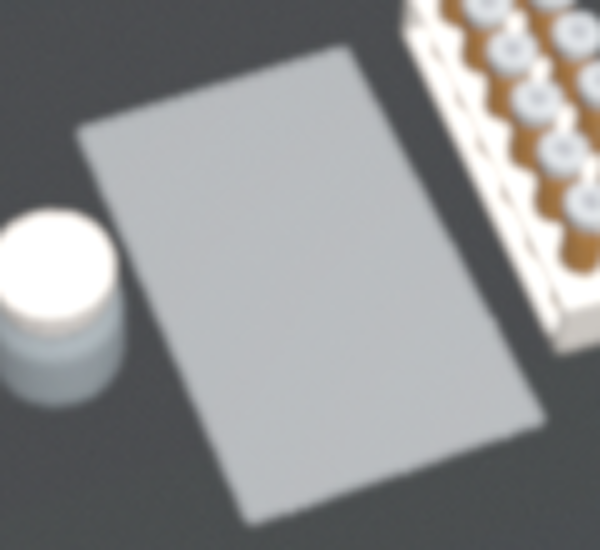

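Run:
```python
from ik import *
c=ld('s21');d=ld('d21')
A=[pz(c,130+u/5,150+v/5,.003)[:2] for u,v in ((237,57),(604,195),(487,413),(103,260))]
B=[pz(d,260+u/5,250+v/5,.003)[:2] for u,v in ((78,130),(345,45),(545,423),(250,525))]
for X in(A,B):print(np.round(X,4).tolist(),np.mean(X,0).round(4))
```

```text
[[0.51, -0.3331], [0.4985, -0.1161], [0.6355, -0.1064], [0.6475, -0.3244]] [ 0.5729 -0.22  ]
[[0.4974, -0.1202], [0.6363, -0.1108], [0.6486, -0.3319], [0.51, -0.3397]] [ 0.5731 -0.2256]
```

Call:
servo_tool --plan '[[[-0.005, 0.02, 0.002, 0, 0, 0, 0], [-0.018, 0.055, 0.004, 0, 0, 0, 0], [-0.032, 0.1, 0.006, 0, 0, 0, 0], [-0.047, 0.148, 0.008, 0, 0, 0, 0], [-0.061, 0.195, 0.009, 0, 0, 0, 0]]]'

```text
clock: 20.85
position: [0.5136, 0.0562, 0.2487]
eef_rot: [-3.102, -0.437, 0.002]
contact_force: [2.0, -0.9, -3.2]
gripper_width: 0.171
```

Run:
```python
from ik import *
go([.571,-.222,.25],ori(-3.5))
```

```text
clock 20.85 F [ 2.  -0.9 -3.2] w 0.171 q [-0.3, 0.58, 0.24, 1.62, -0.17, 0.97, -1.29]
pos [0.5136 0.0562 0.2487] -> tcp [ 0.571 -0.222  0.25 ] shift [-0.0218, 0.2832, -0.004] turn [-0.5, 0.1, 19.5] |t| 0.284 |r| 19.6
```

Call:
servo_tool --plan '[[[-0.006, 0.045, 0, 0, 0, 3, 0], [-0.012, 0.092, 0, 0, 0, 7, 0], [-0.017, 0.14, 0, 0, 0, 11, 0], [-0.02, 0.19, 0, 0, 0, 15, 0], [-0.021, 0.235, 0, -0.3, 0, 18, 0]]]'

```text
clock: 21.35
position: [0.5589, -0.1764, 0.2472]
eef_rot: [-3.137, 0.06, 0.001]
contact_force: [1.1, 1.0, -4.1]
gripper_width: 0.169
```

Call:
servo_tool --plan '[[[0, 0.03, 0.01, 0, 0, 1, 0], [0, 0.045, 0.03, 0, 0, 1.5, 0], [0, 0.046, 0.06, 0, 0, 1.5, 0], [0, 0.046, 0.095, 0, 0, 1.5, 0], [0, 0.046, 0.125, 0, 0, 1.5, 0]]]'

```text
clock: 21.85
position: [0.5568, -0.2195, 0.1205]
eef_rot: [-3.136, 0.097, 0.002]
contact_force: [1.5, 0.4, -4.2]
gripper_width: 0.17
```

Run:
```python
from ik import *
go([.572,-.222,.058],ori(-3.5))
cap('side','d22.png')
```

```text
clock 21.85 F [ 1.5  0.4 -4.2] w 0.17 q [0.2, 0.86, 0.26, 1.5, -0.27, 0.82, -1.07]
pos [ 0.5568 -0.2195  0.1205] -> tcp [ 0.572 -0.222  0.058] shift [0.0154, 0.0018, 0.0625] turn [-0.2, 0.1, -0.0] |t| 0.064 |r| 0.2
```

View pics/d22.png

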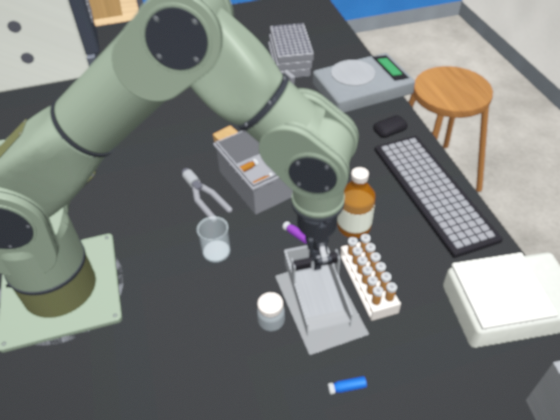

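Call:
servo_tool --plan '[[[0.006, 0.001, 0.005, 0, 0, 0, 0], [0.015, 0.002, 0.02, 0, 0, 0, 0], [0.0155, 0.002, 0.038, 0, 0, 0, 0], [0.0155, 0.002, 0.05, 0, 0, 0, 0], [0.0155, 0.002, 0.058, 0, 0, 0, 0]]]'

```text
clock: 22.4
position: [0.5732, -0.2222, 0.0643]
eef_rot: [-3.139, 0.094, 0.001]
contact_force: [-0.4, -0.1, -3.3]
gripper_width: 0.173
```

Call:
servo_tool --plan '[[[0, 0, 0.002, 0, 0, 0, 0], [0, 0, 0.004, 0, 0, 0, 0], [0, 0, 0.005, 0, 0, 0, 0]]]'

```text
clock: 22.7
position: [0.5732, -0.222, 0.0597]
eef_rot: [-3.139, 0.093, 0.001]
contact_force: [-0.3, -0.3, -3.9]
gripper_width: 0.169
```

Run:
```python
from ik import *
go([.572,-.222,.057],ori(-3.5))
c=cap('side','d23.png')
im=c['image'][:,:,::-1][200:350,240:400]
cv2.imwrite('pics/d23c.png',cv2.resize(im,None,fx=4,fy=4,interpolation=cv2.INTER_CUBIC))
```

```text
clock 22.7 F [-0.3 -0.3 -3.9] w 0.169 q [0.21, 0.96, 0.23, 1.48, -0.29, 0.73, -1.07]
pos [ 0.5732 -0.222   0.0597] -> tcp [ 0.572 -0.222  0.057] shift [-0.0011, 0.0001, 0.0027] turn [-0.1, 0.1, 0.1] |t| 0.003 |r| 0.1
```

View pics/d23c.png

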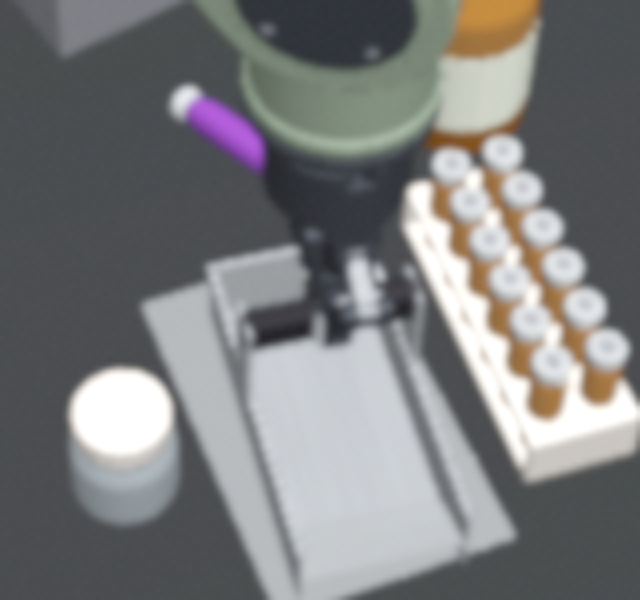

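Still carrying the tray's weight, about 2–3 mm to go.

Call:
servo_tool --plan '[[[0, 0, 0.001, 0, 0, 0, 0], [0, 0, 0.002, 0, 0, 0, 0], [0, 0, 0.003, 0, 0, 0, 0], [0, 0, 0.003, 0, 0, 0, 0]]]'

```text
clock: 23.15
position: [0.573, -0.2218, 0.0569]
eef_rot: [-3.139, 0.093, 0.002]
contact_force: [-3.2, 2.5, 7.4]
gripper_width: 0.168
```

Call:
servo_tool --plan '[[[0, 0, 0.0005, 0, 0, 0, 0], [0, 0, 0.001, 0, 0, 0, 0]]]'

```text
clock: 23.35
position: [0.573, -0.2218, 0.0568]
eef_rot: [-3.139, 0.093, 0.001]
contact_force: [-12.3, 6.5, 34.4]
gripper_width: 0.171
```

Firmly seated. Release and retreat straight up.

Call:
servo_tool --plan '[[[0, 0, -0.001, 0, 0, 0, 1], [0, 0, -0.001, 0, 0, 0, 1], [0, 0, -0.001, 0, 0, 0, 1], [0, 0, -0.001, 0, 0, 0, 1], [0, 0, -0.001, 0, 0, 0, 1]]]'

```text
clock: 23.85
position: [0.5729, -0.2218, 0.0561]
eef_rot: [-3.139, 0.093, 0.003]
contact_force: [0.5, -0.4, 0.3]
gripper_width: 0.988
```

Call:
servo_tool --plan '[[[0, 0, 0, 0, 0, 0, 1], [0, 0, -0.03, 0, 0, 0, 1], [0, 0, -0.07, 0, 0, 0, 1], [0, 0, -0.115, 0, 0, 0, 1], [0, 0, -0.16, 0, 0, 0, 1]]]'

```text
clock: 24.35
position: [0.5728, -0.2219, 0.218]
eef_rot: [-3.139, 0.093, 0.003]
contact_force: [1.1, -0.0, -0.5]
gripper_width: 1.002
```

Call:
servo_tool --plan '[[[0, 0, -0.05, 0, 0, 0, 1], [0, 0, -0.1, 0, 0, 0, 1], [0, -0.03, -0.13, 0, 0, -2, 1], [0, -0.07, -0.14, 0, 0, -4, 1], [0, -0.11, -0.14, 0, 0, -6, 1]]]'

```text
clock: 24.85
position: [0.5801, -0.1115, 0.3579]
eef_rot: [-3.14, -0.073, -0.001]
contact_force: [1.7, -1.1, -0.1]
gripper_width: 0.999
```

Run:
```python
from ik import *
c=cap('side','d24.png');s=cap('scene','s24.png')
go(tab(1.65)+[0,0,.06],ori(16.3))
im=c['image'][:,:,::-1][110:350,180:420]; im2=s['image'][:,:,::-1][120:330,130:340]
cv2.imwrite('pics/c24.png',np.hstack([cv2.resize(im,(400,400)),cv2.resize(im2,(400,400))]))
im=c['image'][:,:,::-1][40:220,180:340]; im2=s['image'][:,:,::-1][90:290,290:490]
cv2.imwrite('pics/c24b.png',np.hstack([cv2.resize(im,(400,400)),cv2.resize(im2,(400,400))]))
```

```text
clock 24.95 F [ 0.6 -1.7  0.6] w 0.999 q [-0.0, 0.64, 0.31, 1.1, -0.19, 1.43, -1.24]
pos [ 0.5806 -0.107   0.3567] -> tcp [0.6385 0.2351 0.356 ] shift [0.076, -0.3385, 0.0019] turn [-0.2, 0.0, -13.3] |t| 0.347 |r| 13.3
```

View pics/c24.png

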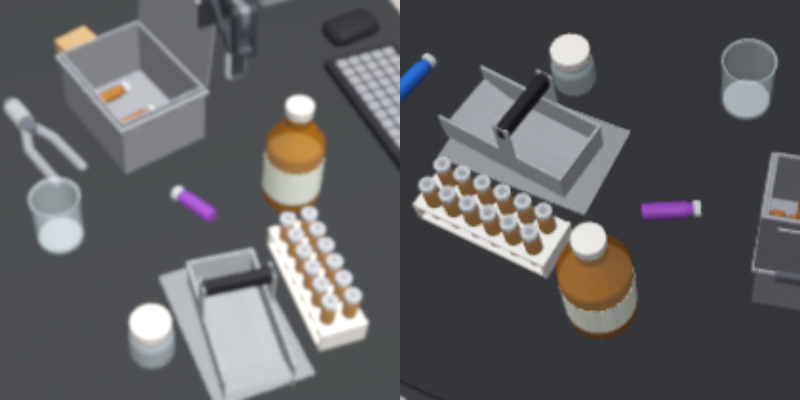

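View pics/c24b.png

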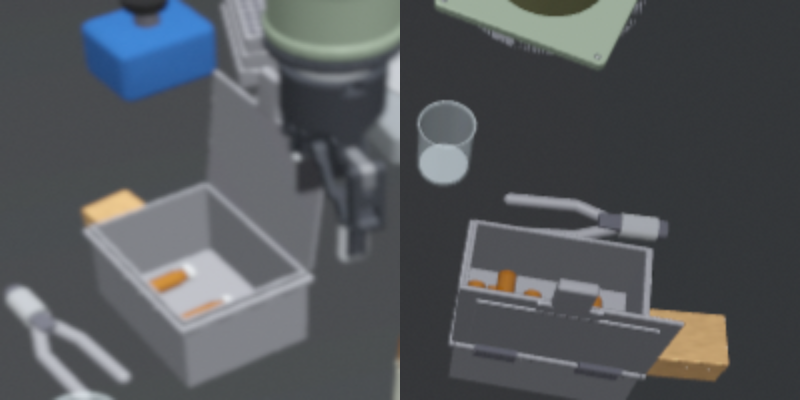

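Call:
servo_tool --plan '[[[0.012, -0.045, 0, 0, 0, -3, 1], [0.024, -0.092, 0, 0, 0, -6, 1], [0.036, -0.14, 0, 0, 0, -8, 1], [0.047, -0.19, 0, 0, 0, -10, 1], [0.058, -0.24, 0, 0, 0, -12, 1]]]'

```text
clock: 25.45
position: [0.6265, 0.1295, 0.3567]
eef_rot: [-3.114, -0.401, 0.002]
contact_force: [-0.1, -1.0, 0.4]
gripper_width: 1.002
```

Call:
servo_tool --plan '[[[0.01, -0.04, 0, 0, 0, -1, 1], [0.019, -0.08, 0, 0, 0, -1.3, 1], [0.022, -0.1, 0, 0, 0, -1.3, 1], [0.022, -0.1, 0, 0, 0, -1.3, 1]]]'

```text
clock: 25.85
position: [0.6218, 0.233, 0.3558]
eef_rot: [-3.108, -0.44, 0.004]
contact_force: [-1.3, -0.3, 0.5]
gripper_width: 0.999
```

Run:
```python
from ik import *
w=cap('wrist','w25.png');c=cap('side','d25.png')
go([.6395,.2349,.257],ori(16.3))
print(proj(w,tab(1.65)),proj(w,H-.1*by),proj(w,H+.1*by))
im=c['image'][:,:,::-1][40:220,180:340]
cv2.imwrite('pics/c25.png',cv2.resize(im,(600,600)))
```

```text
clock 25.95 F [ 0.4 -0.3  0.1] w 0.999 q [-0.47, 0.81, 0.27, 0.71, -0.19, 1.64, -1.59]
pos [0.6226 0.2295 0.3564] -> tcp [0.6395 0.2349 0.257 ] shift [0.0179, -0.0004, 0.0994] turn [-0.1, 0.1, -0.4] |t| 0.101 |r| 0.4
[287.83875574 185.56887235] [361.09087342 170.86418658] [211.26201296 171.21495927]
```

View pics/w25.png

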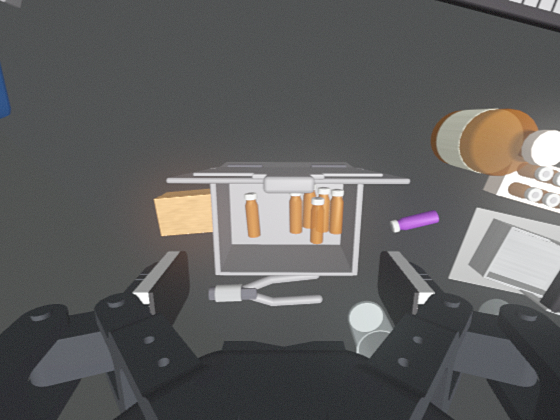

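View pics/c25.png

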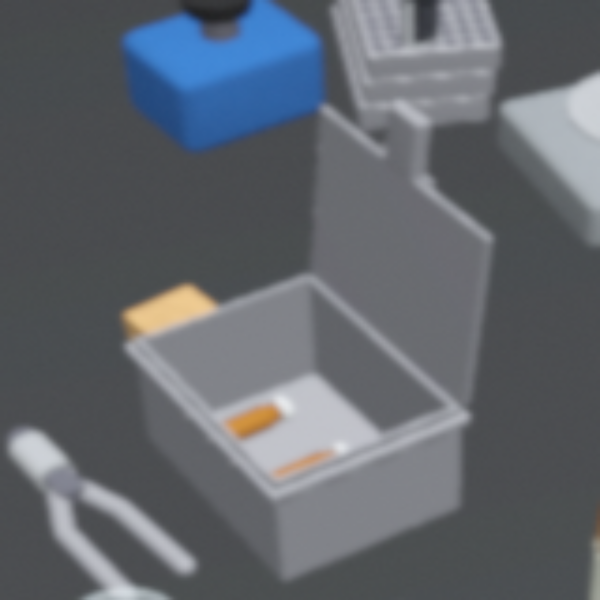

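Call:
servo_tool --plan '[[[0.018, 0, 0.01, 0, 0, 0, 1], [0.018, 0, 0.04, 0, 0, 0, 1], [0.018, 0, 0.07, 0, 0, 0, 1], [0.018, 0, 0.09, 0, 0, 0, 1], [0.018, 0, 0.099, 0, 0, 0, 1]]]'

```text
clock: 26.45
position: [0.6394, 0.2336, 0.2563]
eef_rot: [-3.111, -0.433, 0.005]
contact_force: [-0.6, -0.1, 0.6]
gripper_width: 1.002
```

Call:
servo_tool --plan '[[[0, 0, 0, 0, 0, 0, 0.2], [0, 0, 0, 0, 0, 0, 0.2], [0, 0, 0, 0, 0, 0, 0.2], [0, 0, 0, 0, 0, 0, 0.2], [0, 0, 0, 0, 0, 0, 0.2]]]' --newtons 25

```text
clock: 26.95
position: [0.6401, 0.2351, 0.2587]
eef_rot: [-3.11, -0.435, -0.0]
contact_force: [-0.8, 0.0, 5.7]
gripper_width: 0.414
```

Run:
```python
from ik import *
cap('side','d26.png')
s=status.get_state();print(s['gripper_width'],s['position'],s['contact_force'])
OFF=.043
g=s['position']+[0,0,OFF];d=g-H;X=-d@bx;Z=d[2];r=np.hypot(X,Z);a0=np.arctan2(Z,X);print(r,a0)
r2=.189
for th in np.arange(a0,.0,-.11):
    # blend radius to r2
    rr=r+(r2-r)*min(1,(a0-th)/.6)
    print(round(th,2),round(X-rr*np.cos(th),4),round(-(rr*np.sin(th)-Z),4))
```

```text
0.41799105512579 [0.64002747 0.23511827 0.25869442] [ 0.84303624 -0.01064046  6.19199834]
0.1928718658780918 1.68134966753139
1.68 0.0 -0.0
1.57 -0.0212 -0.0005
1.46 -0.0422 0.0014
1.35 -0.0628 0.0055
1.24 -0.0828 0.0119
1.13 -0.1018 0.0204
1.02 -0.12 0.0305
0.91 -0.1371 0.0423
0.8 -0.1528 0.0559
0.69 -0.1669 0.0712
0.58 -0.1792 0.0879
0.47 -0.1897 0.1059
0.36 -0.1981 0.1249
0.25 -0.2043 0.1447
0.14 -0.2084 0.1651
0.03 -0.2102 0.1858
```

View pics/d26.png

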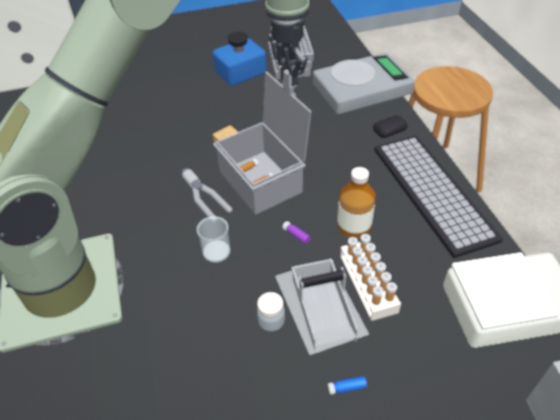

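Pinched the tab. Swinging shut.

Call:
servo_tool --plan '[[[-0.021, 0, 0, 0, 0, 0, 0.2], [-0.042, 0, 0.0015, 0, 0, 0, 0.2], [-0.063, 0, 0.0055, 0, 0, 0, 0.2], [-0.083, 0, 0.012, 0, 0, 0, 0.2], [-0.102, 0, 0.0205, 0, 0, 0, 0.2]]]'

```text
clock: 27.5
position: [0.5416, 0.2069, 0.2392]
eef_rot: [-3.109, -0.435, -0.004]
contact_force: [-0.6, -0.7, 12.0]
gripper_width: 0.42
```

Call:
servo_tool --plan '[[[-0.018, 0, 0.01, 0, 0, 0, 0.2], [-0.035, 0, 0.022, 0, 0, 0, 0.2], [-0.051, 0, 0.0355, 0, 0, 0, 0.2], [-0.065, 0, 0.051, 0, 0, 0, 0.2], [-0.077, 0, 0.0675, 0, 0, 0, 0.2]]]'

```text
clock: 28.0
position: [0.4666, 0.1854, 0.1703]
eef_rot: [-3.11, -0.434, 0.002]
contact_force: [-1.4, -2.8, 4.2]
gripper_width: 0.416
```

Run:
```python
from ik import *
cap('side','d27.png');s=status.get_state();print(s['contact_force'].round(1),s['joint_pos'].round(2),s['position'])
```

```text
[-4.5 -5.3 -1.2] [-0.57  0.66  0.23  1.8  -0.22  0.71 -1.52] [0.46483983 0.18492567 0.16807138]
```

View pics/d27.png

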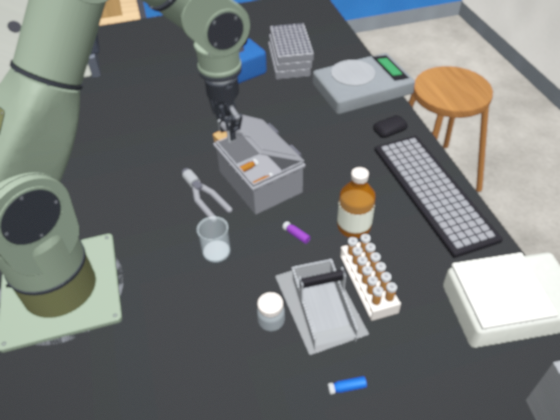

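Call:
servo_tool --plan '[[[-0.0105, 0, 0.018, 0, 0, 0, 0.2], [-0.019, 0, 0.037, 0, 0, 0, 0.2], [-0.025, 0, 0.057, 0, 0, 0, 0.2], [-0.028, 0, 0.07, 0, 0, 0, 0.2], [-0.029, 0, 0.08, 0, 0, 0, 0.2]]]'

```text
clock: 28.55
position: [0.4379, 0.1772, 0.0894]
eef_rot: [-3.111, -0.434, 0.007]
contact_force: [-9.4, -6.9, 3.8]
gripper_width: 0.415
```

Run:
```python
from ik import *
c=cap('side','d28.png');s=status.get_state();print(s['contact_force'].round(1),s['position'])
im=c['image'][:,:,::-1][90:230,180:340]
cv2.imwrite('pics/c28.png',cv2.resize(im,(640,560),interpolation=cv2.INTER_CUBIC))
```

```text
[-7.8 -6.4 -0.7] [0.43763941 0.17711522 0.08830057]
```

View pics/c28.png

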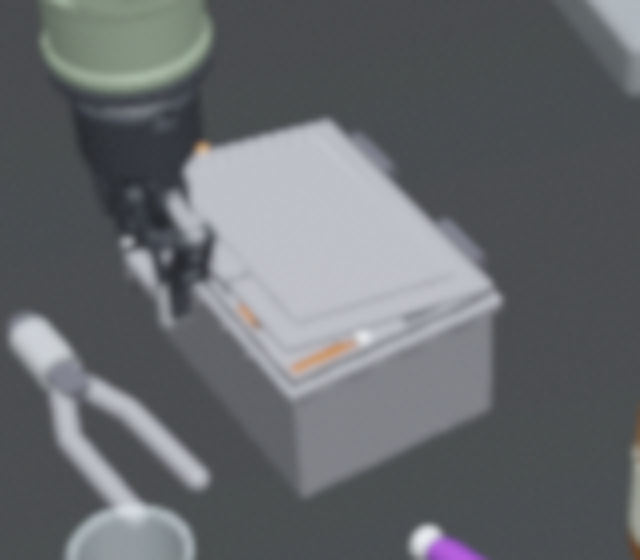

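Call:
servo_tool --plan '[[[0, 0, 0.004, 0, 0, 0, 0.2], [0, 0, 0.008, 0, 0, 0, 0.2], [0, 0, 0.011, 0, 0, 0, 0.2]]]'

```text
clock: 28.9
position: [0.4372, 0.177, 0.0787]
eef_rot: [-3.111, -0.434, 0.01]
contact_force: [-15.8, -9.7, 4.2]
gripper_width: 0.415
```

Call:
servo_tool --plan '[[[0, 0, 0.003, 0, 0, 0, 0.2], [0, 0, 0.006, 0, 0, 0, 0.2]]]'

```text
clock: 29.1
position: [0.4371, 0.177, 0.0727]
eef_rot: [-3.111, -0.434, 0.01]
contact_force: [-15.8, -9.0, 3.9]
gripper_width: 0.415
```

Run:
```python
from ik import *
c=cap('side','d29.png');s=status.get_state();print(s['contact_force'].round(1),s['position'])
im=c['image'][:,:,::-1][90:230,180:340]
cv2.imwrite('pics/c29.png',cv2.resize(im,(640,560),interpolation=cv2.INTER_CUBIC))
```

```text
[-11.7  -8.4   0.3] [0.43712269 0.17697427 0.0723832 ]
```

View pics/c29.png

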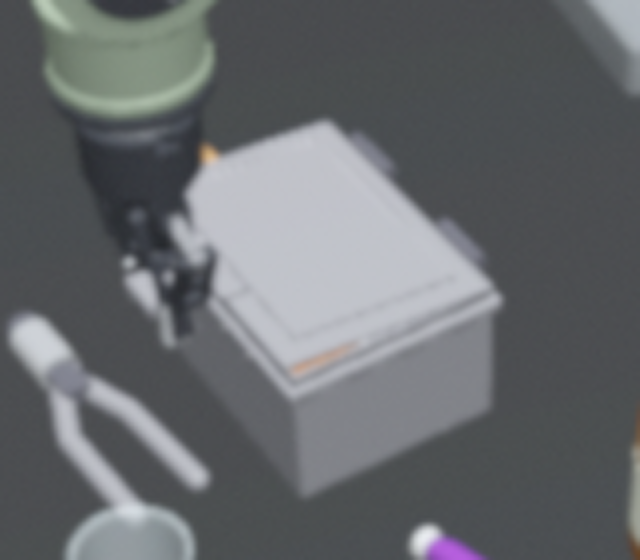

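Call:
servo_tool --plan '[[[0.002, 0, 0.003, 0, 0, 0, 0.2], [0.003, 0, 0.006, 0, 0, 0, 0.2]]]'

```text
clock: 29.35
position: [0.4378, 0.1772, 0.0664]
eef_rot: [3.111, 0.434, -0.018]
contact_force: [-28.9, -13.5, 3.4]
gripper_width: 0.412
```

Call:
servo_tool --plan '[[[0, 0, 0.003, 0, 0, 0, 0.2], [0, 0, 0.004, 0, 0, 0, 0.2]]]'

```text
clock: 29.55
position: [0.4382, 0.1773, 0.0623]
eef_rot: [3.111, 0.435, -0.017]
contact_force: [-23.4, -12.1, 2.9]
gripper_width: 0.415
```

Run:
```python
from ik import *
c=cap('side','d30.png');s=status.get_state();print(s['contact_force'].round(1),s['position'])
im=c['image'][:,:,::-1][90:230,180:340]
cv2.imwrite('pics/c30.png',cv2.resize(im,(640,560),interpolation=cv2.INTER_CUBIC))
```

```text
[-21.8 -10.4  -0.9] [0.43816631 0.1772678  0.0622004 ]
```

View pics/c30.png

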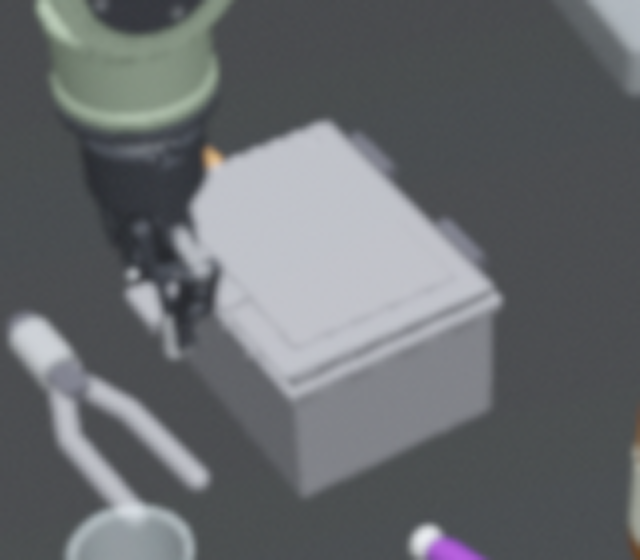

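Call:
servo_tool --plan '[[[0, 0, 0, 0, 0, 0, 1], [0, 0, 0, 0, 0, 0, 1], [0, 0, 0, 0, 0, 0, 1], [0, 0, 0, 0, 0, 0, 1], [0, 0, -0.02, 0, 0, 0, 1]]]'

```text
clock: 30.1
position: [0.4416, 0.1788, 0.0819]
eef_rot: [-3.11, -0.435, 0.006]
contact_force: [-0.0, -0.2, -0.1]
gripper_width: 0.998
```

Call:
servo_tool --plan '[[[0, 0, -0.04, 0, 0, 0, 1], [0, 0, -0.06, 0, 0, 0, 0], [0.02, 0, -0.06, 0, 0, 0, 0], [0.035, 0, -0.06, 0, 0, 0, 0], [0.045, 0, -0.06, 0, 0, 0, 0]]]'

```text
clock: 30.6
position: [0.4866, 0.1916, 0.1431]
eef_rot: [-3.11, -0.435, 0.001]
contact_force: [-0.0, 0.0, 0.8]
gripper_width: 0.332
```

Call:
servo_tool --plan '[[[0, 0, 0, 0, 0, 0, 0], [0, 0, 0, 0, 0, 0, 0], [0, 0, 0.01, 0, 0, 0, 0], [0, 0, 0.02, 0, 0, 0, 0], [0, 0, 0.025, 0, 0, 0, 0]]]'

```text
clock: 31.1
position: [0.4849, 0.1912, 0.1166]
eef_rot: [-3.11, -0.435, 0.005]
contact_force: [-0.1, -0.6, -0.6]
gripper_width: 0.001
```

Run:
```python
from ik import *
c=cap('side','d31.png');s=status.get_state();print(s['contact_force'].round(1),s['position'])
im=c['image'][:,:,::-1][90:230,180:340]
cv2.imwrite('pics/c31.png',cv2.resize(im,(640,560),interpolation=cv2.INTER_CUBIC))
```

```text
[-0.1 -0.5 -0.9] [0.4847865  0.19111951 0.11625609]
```

View pics/c31.png

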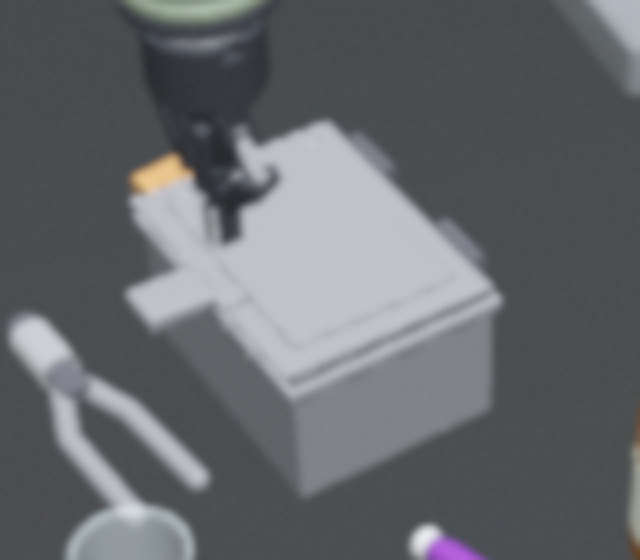

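Press down in small steps until contact.

Call:
servo_tool --plan '[[[0, 0, 0.005, 0, 0, 0, 0], [0, 0, 0.01, 0, 0, 0, 0], [0, 0, 0.014, 0, 0, 0, 0]]]'

```text
clock: 31.45
position: [0.4855, 0.1914, 0.1035]
eef_rot: [-3.11, -0.435, 0.002]
contact_force: [0.3, -0.5, -0.0]
gripper_width: 0.001
```

Call:
servo_tool --plan '[[[0, 0, 0.003, 0, 0, 0, 0], [0, 0, 0.006, 0, 0, 0, 0]]]'

```text
clock: 31.65
position: [0.4855, 0.1914, 0.0977]
eef_rot: [-3.11, -0.435, 0.002]
contact_force: [0.2, 0.0, 0.1]
gripper_width: 0.0
```

Call:
servo_tool --plan '[[[0, 0, 0.003, 0, 0, 0, 0], [0, 0, 0.006, 0, 0, 0, 0]]]'

```text
clock: 31.85
position: [0.4855, 0.1914, 0.0917]
eef_rot: [-3.11, -0.435, 0.002]
contact_force: [-0.1, -0.7, 0.1]
gripper_width: -0.002
```

Call:
servo_tool --plan '[[[0, 0, 0.002, 0, 0, 0, 0], [0, 0, 0.004, 0, 0, 0, 0]]]'

```text
clock: 32.05
position: [0.4854, 0.1914, 0.0877]
eef_rot: [-3.11, -0.435, 0.003]
contact_force: [-0.1, -0.1, 0.3]
gripper_width: -0.002
```

Call:
servo_tool --plan '[[[0, 0, 0.002, 0, 0, 0, 0], [0, 0, 0.004, 0, 0, 0, 0]]]'

```text
clock: 32.25
position: [0.4857, 0.1914, 0.0861]
eef_rot: [-3.109, -0.434, 0.0]
contact_force: [-21.4, -5.8, 92.5]
gripper_width: 0.0
```

Run:
```python
from ik import *
c=cap('side','d32.png');d=cap('scene','s32.png');s=status.get_state();print(s['contact_force'].round(1),s['position'])
im=c['image'][:,:,::-1][90:230,180:340];im2=d['image'][:,:,::-1][150:290,300:460]
cv2.imwrite('pics/c32.png',np.hstack([cv2.resize(x,(400,350),interpolation=cv2.INTER_CUBIC) for x in(im,im2)]))
```

```text
[-15.4  -4.8  62.4] [0.48562457 0.19143231 0.08643614]
```

View pics/c32.png

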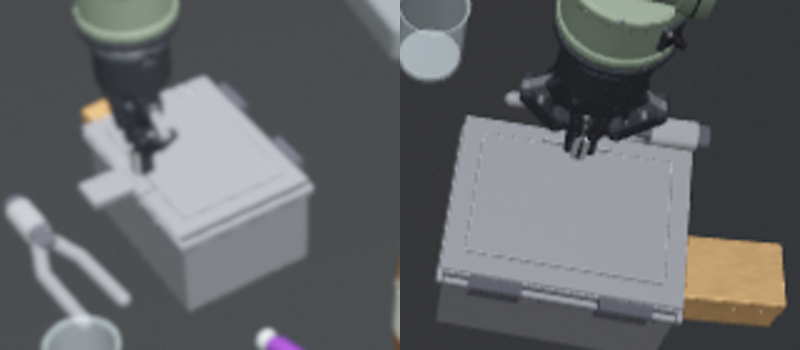

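Call:
servo_tool --plan '[[[0, 0, -0.01, 0, 0, 0, 0], [0, 0, -0.04, 0, 0, 0, 0], [0, 0, -0.08, 0, 0, 0, 0], [-0.01, 0, -0.12, 0, 0, 0, 0], [-0.01, 0, -0.16, 0, 0, 0, 0]]]'

```text
clock: 32.85
position: [0.4752, 0.1881, 0.2456]
eef_rot: [-3.11, -0.435, 0.003]
contact_force: [0.7, -0.2, -0.4]
gripper_width: 0.002
```

Run:
```python
from ik import *
c=cap('side','d33.png');d=cap('scene','s33.png');s=status.get_state();print(s['contact_force'].round(1),s['position'])
im=c['image'][:,:,::-1][100:230,190:320]
cv2.imwrite('pics/c33.png',cv2.resize(im,None,fx=4.6,fy=4.6,interpolation=cv2.INTER_CUBIC))
```

```text
[ 0.5 -0.4 -2.4] [0.47758604 0.1888124  0.24818855]
```

View pics/c33.png

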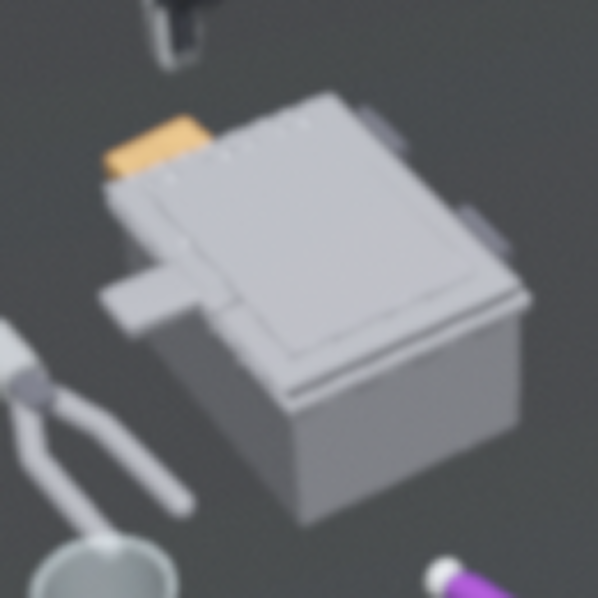

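View pics/s33.png

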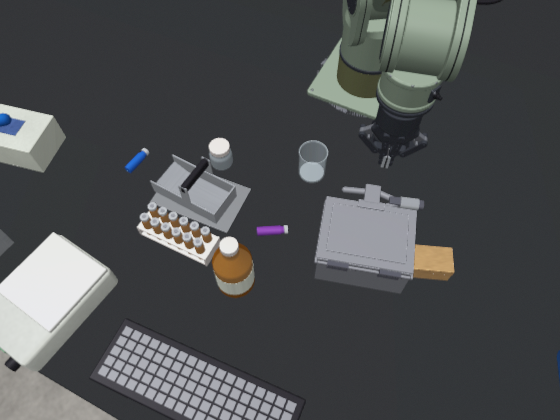

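View pics/d33.png

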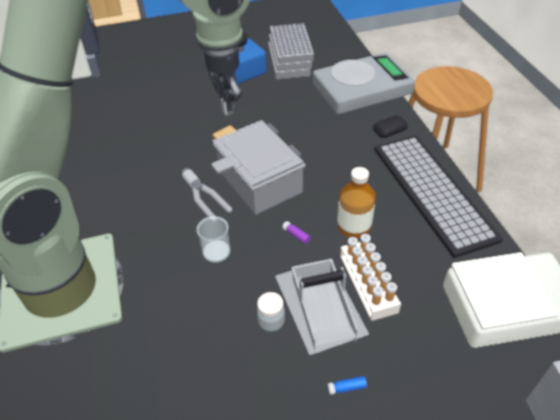

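Run:
```python
from h import *
im=ld('s33')['image'][:,:,::-1][170:290,305:455]
cv2.imwrite('pics/c34.png',cv2.resize(im,None,fx=5,fy=5,interpolation=cv2.INTER_CUBIC))
```

```text
(no output)
```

View pics/c34.png

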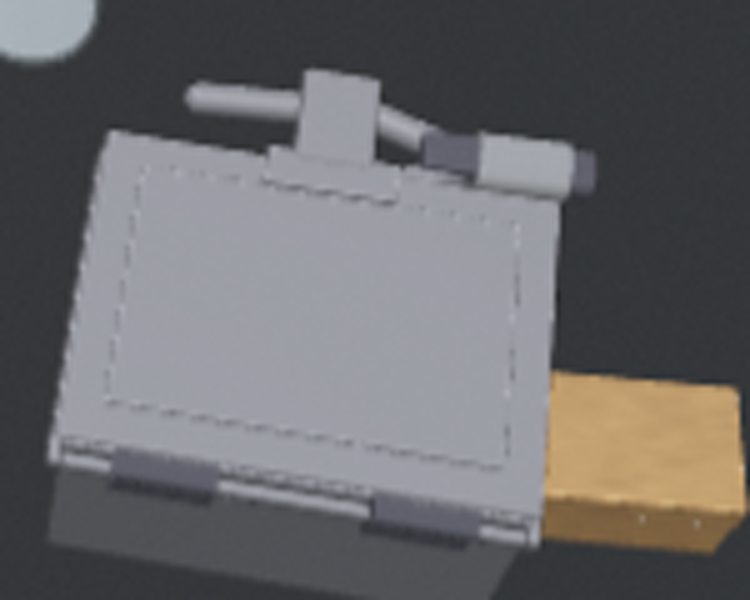

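Run:
```python
from h import *
s=ld('s33');d=ld('d33')
def tri(a,b):
    o1,d1=ray(s,*a);o2,d2=ray(d,*b);A=np.stack([d1,-d2],1);t=np.linalg.lstsq(A,o2-o1,rcond=None)[0]
    p,q=o1+d1*t[0],o2+d2*t[1];return ((p+q)/2).round(4),np.linalg.norm(p-q).round(4)
S=lambda u,v:(305+u/5,170+v/5);D=lambda u,v:(190+u/4.6,100+v/4.6)
print('tab-y',tri(S(306,69),D(133,333)),'tab+y',tri(S(380,79),D(100,297)))
print('lid front-y',tri(S(109,131),D(290,385)),'front+y',tri(S(560,198),D(104,187)),'back+y',tri(S(540,515),D(332,93)),'back -y',tri(S(55,437),D(527,290)))
```

```text
tab-y (array([0.4286, 0.1554, 0.1163]), np.float64(0.0047)) tab+y (array([0.4177, 0.1885, 0.1168]), np.float64(0.0028))
lid front-y (array([0.5009, 0.0879, 0.1173]), np.float64(0.0043)) front+y (array([0.4395, 0.2835, 0.1147]), np.float64(0.0026)) back+y (array([0.5902, 0.3258, 0.1155]), np.float64(0.0024)) back -y (array([0.6483, 0.1283, 0.11  ]), np.float64(0.006))
```

```bash
python3 -c "
from rig import order
print(order.sign_off())"
```

```text
the job is handed in; nothing more can be done
None
```

I opened the bin's lid by its tab and tipped all six vials into the bin. Then I set the empty tray back on its mat and shut the lid. The job was handed in at about 33 s on the robot's clock.

**Last checks**
- **Vials:** with the tray back on its mat, the wrist camera showed all six in the bin and none in the tray or on the bench. One was propped on the others. Once the lid was shut I could no longer see them.
- **Tray:** it stands empty, with its bar within a few mm of the measured mat centre.
- **Lid:** its front and rear edges both measure about 0.11–0.12 m high, so it lies flat.
- **Bystanders:** none looked moved or tipped in the pictures. I did not measure them.
- **Gripper:** it is clear of everything, about 0.1 m above the lid.

**What went wrong or disagreed**
- **Missed first grasps:** the first closing on the tab and the first on the bar both failed. By the cameras, the fingertips end about 25 mm short of the reported TCP. The bar slip shifted the tray about 8 mm on its mat; lower grasps then worked both times.
- **High press on the lid:** the final press with the closed fingertips peaked at 92 N at the wrist. That is under the 120 N wrist limit. The 40 N limit covers only the arm and gripper body, and I took fingertip contact as exempt.
- **Seating the tray:** setting it down peaked at about 34 N.

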